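# Open the quad's air box and take out the used filter

### The arm

A 6-joint arm with a two-finger parallel gripper is mounted at the origin on the work surface. World frame = base frame: x ahead of the robot, y to its left, z up, the work surface at z = 0. Lengths are in m, angles in rad, forces in N, time in s.
With the tool pointing down it reaches from about 0.375 to 0.975 m from the base axis. Payload 3.8 kg.
Tool frame: the origin (TCP) lies where the fingers leave the gripper's body, on its centre line; the fingertips stand 73 mm ahead of it and the grasp point (between the pads) lies 54 mm ahead of it (nose_length is the distance from the TCP to the fingertips, in m); z points along the fingers, y is the line along which they close (so a half turn about z gives the same grasp; the last joint's range is limited). The gripper opens to 85 mm and grips with 20 to 120 N. Pads are 22 mm wide; open, the fingers measure 114 mm over their backs; the gripper's body (76 mm by 85 mm) begins 54 mm behind the grasp point. The pads swing forward as they close: fully open they stand 13 mm farther back than shut.
Start: joints at [-1.363, 0.264, 1.604, -0, 1.274, -0.037], TCP at [0.164, -0.655, 0.304] pointing down, gripper open.
Joint ranges: [-2.63, 2.63], [-0.94, 2.18], [0.31, 2.57], [-1.31, 4.45], [0, 2.66], [-2.55, 2.55]. Speed limits (rad/s): [2.57, 2.57, 3.14, 3.14, 3.14, 3.14].

### API

Orientations are given as a rotation vector (axis times angle).
In Python, from workcell import read_state, read_camera, calibration, finish_job, look_for, cut_out, tip_of, nose_length gives the robot as it stands.
- The arm moves only by the tool step_arm, never from a script. Its argument "targets" is a list of rows, each a list of 3 entries, a list of its own where there are three numbers: the turn, a rotation vector about the tool's x, y, z in rad, then the shift along the tool's x, y, z in mm, then the finger opening in mm, from 0 to 85.4. In form: [[[ax, ay, az], [x, y, z], grip], ...]. A call has 1 to 5 rows; each row shifts and turns the commanded pose from where the row before left it, along the tool's axes as they then stand; what a row does not reach is not made up. A row lasts 1/12 s, in which the tool goes at most 41.7 mm and 7.16 degrees, less where a joint would pass 70% of its speed; a pose out of reach is approached as far as the arm can. A call with a gripper value outside its range is refused whole. The fingers move at their own pace and stop on an object; "grip_force" is the grip in N (left out, the last holds). Time passes only in rows, so rows that do not move let the fingers close. It gives the time, the measured TCP pose, the force, the opening and the grip force at its end, in the units of the state.
- read_state(): the state, without advancing time (a new reading comes with each control period).
- read_camera(name): name is "side" or "top"; returns the picture (384x512x3 uint8, red, green, blue); there is no depth.
- calibration(name): a dict with "camera_matrix" (3x3 intrinsics, pixels), "R" (3x3) and "t" (3): a world point X has camera coordinates R X + t. Camera axes: x right, y down, z forward; pixel columns grow to the right and rows downward; lengths in m; the calibration is good to about 2 mm. A picture is of the moment at which its call begins. calibration takes no time and is no camera call.
- finish_job(): hands the job in; it is judged then, once.
Trained networks look in the newest picture that a camera, given by its name, has taken for a name from the list of things; names that differ only in an ending like _2 or _b are one class to them, and where a whole thing is asked for, a point or a joint stands for the part that bears it (a point fixed in the world has none). Each returns a list of dicts, best first, with "score" (0 to 1); they miss things now and then, are a little off and sometimes report something else, mostly with a low value. They report only what shows in the picture. A call takes as long as a camera call. They do not tell look-alikes from the thing itself.
- look_for(camera, query): "extent" ([left, top, right, bottom] in pixels, round what is visible of it).
- cut_out(camera, query): "region" (384x512 bool, what is visible of it) and "extent" ([left, top, right, bottom] in pixels, round what is visible of it).
- tip_of(camera, query): "at" ([row, column] in pixels: a listed point, or the origin of a listed thing).
The state is a dict: "time": time; "q": joint angles; "joint_vel": joint speeds; "joint_torque": joint torques, N m; "tool_pos": TCP position; "tcp_rot": TCP orientation; "wrist_force": force on the tool from outside, world axes, zero at the start; "torque": the same for the moment, N m; "width": opening from 0.0 (shut) to 1.0 (fully open); "grip_force": force on a finger pad.
Only numpy, scipy, OpenCV 4.12 (cv2) and the standard library are available. Lean on these libraries where they do the work, as an engineer would, in place of code of your own. Each camera call takes 0.05 s, during which the arm holds its last target. There are 200 camera calls.

### The job

Open the air box: with the pry bar's blade in the notch under the cover's edge, lever that end of the cover up until it springs free, then lay the bar back on the bench. Lay the cover flat in the steel tray, then take out the filter and put it in the plastic tub. Set things down rather than dropping them, and leave everything else, tray and tub included, where it stands.

Things in the scene. Friction and masses are not known exactly. Their poses are not given: they have to be found in the camera images.
- airbox: Charcoal-grey moulded air box, 204 mm long (x) x 120 wide, fixed on a grey base board 292 x 164 x 12. Origin under the board's centre, on the bench. Flat top deck 125 above the bench; the cover lies flush in it, lengthwise. The notch end wall is at x = -96, the far end at +108. The board reaches 50 beyond the notch end; nothing else stands in front of the notch.
- notch (a point): Pry notch: channel 30 mm wide in the deck at the box's -x end, open above and at the end wall, running 16 to the cover's lip and on under it. Point: mid-width on its floor's outer edge (the edge to lever over), 13 below the deck. x level into the box, z up. The clipped lip's underside is 9 above the floor. A blade can go in 37 from here, until it meets the snap leg.
- cover_lip (a point): Mid-width of the cover's notch-end edge, on its underside; x to the far end, z up. Clipped: 16 mm in and 9 up from the notch point. Two spring catches, 20 in from the edge, hold this end: about 20 N up at the edge to start, easing; raised 7 to 8 it springs up by itself and stays about 13 above its clipped height, the far end still down (slope about 5 degrees).
- cover_center (a point): Centre of the cover, 6 mm below its top. Grey lid a little paler than the box, 158 long (x, notch end at -80) x 58 wide (y), side skirts 12 deep, 140 g. Clipped it is flush, 1.5 gap all round, nothing to hold. Sprung up, its side edges near the notch end stand clear of the deck and can be pinched across the 58. A snap leg 40 wide, 22 in from the notch end, hangs 31 below the top.
- cover_tongue (a point): End of the cover's tongue (30 mm wide, 4 thick), 87 from the cover's centre at its far end, level with the skirts' lower edge, hooked about 5 under the deck. To free the cover: lift the sprung notch end some 15 more, then draw it away to the notch side and up.
- bar_grip (a point): Point on the pry bar's handle axis, 115 mm behind the blade tip. x to the tip, z up. Bar 190 long, 200 g: black handle 105 long x 28 wide x 24 thick (75 behind this point to 30 ahead), then a flat steel blade 18 wide x 4 thick x 85 long. Lies flat on the bench, this point 12 above it, blade clear of the bench.
- bar_tip (a point): End of the pry bar's blade, mid-width and mid-thickness; x points out of the tip, z up through the flat of the blade.
- filter_tab (a point): Centre of the pull tab on the used air filter under the cover. Black rubber tab 14 mm (x) x 30 (y) x 22 high, its top 14 below the deck, mid on top of a pleated paper cassette 120 (x) x 42 (y) x 50 high; underside 61 below this point; 160 g, stands loose. Its well is 132 long x 46 wide: room for fingers ahead of and behind the tab (closing along x), not beside it.
- tray: Shallow bare-steel parts tray, 150 mm (x) x 230 (y) outside, 22 high, walls and floor 2 thick, empty, loose on the bench (0.7 kg). Origin at the centre of its underside.
- tub: Grey plastic wash tub, 150 mm (x) x 230 (y) outside, 55 high, walls and floor 4 thick, empty, loose (0.6 kg). Origin at the centre of its underside.
- spray_can: bystander: upright spray can, 64 mm across, 170 high
- screw_jar: bystander: glass jar, 72 mm across, 85 high
- tape_measure: bystander: tape measure, 72 x 36 x 66 mm high
- wrench: bystander: steel wrench, 200 mm long, lying flat
- offcut: bystander: softwood offcut, 170 x 70 x 19 mm
- socket_case: bystander: black socket-set case, 110 x 220 x 42 mm high
- tape_roll: bystander: roll of masking tape lying flat, 100 mm across, 36 high
Mind the look-alikes: they are no part of the job. Leave any turquoise look-alike of the part that bears bar_grip alone.

How it is judged:
By the outcome, as a careful person would: the job done as asked, in the order asked, and still so for the second after the job is handed in, with the robot touching nothing.
It also fails if it takes over 72 s, if anything falls off the work surface, if the arm or the gripper's body presses on something with over 40 N, if the wrist force passes 120 N, or if a joint passes its speed limit or range.

## Working session

There is one attempt and no reset: what is moved stays moved. The work goes in short steps, Python scripts to look and compute and a tool call to move; the robot and the scene stay as the last step left them, time stands still between calls to the robot, and variables do not carry over. Pictures are saved under pics/ and viewed, at most 10 in all, crops included, and the job is handed in when it is done.

Besides the shell and the picture viewer there is one more tool, called after "Request:" as a command line: name --argument value ..., lists and objects as JSON in quotes. step_arm: Moves the arm, as the interface text tells. Its arguments: {"type":"object","properties":{"targets":{"type":"array","items":{"type":"array"}},"grip_force":{"type":"number"}},"required":["targets"]}

```bash
ls; mkdir -p pics; cat > h.py <<'E'
import numpy as np,cv2
from scipy.spatial.transform import Rotation as R
from workcell import *
def ray(cam,px):  # px=(col,row)
    c=calibration(cam);K=np.array(c["camera_matrix"]);Rm=np.array(c["R"]);t=np.array(c["t"])
    d=Rm.T@np.linalg.inv(K)@np.array([px[0],px[1],1.]);o=-Rm.T@t
    return o,d/np.linalg.norm(d)
def atz(cam,px,z):
    o,d=ray(cam,px);return o+d*(z-o[2])/d[2]
def proj(cam,X):
    c=calibration(cam);p=np.array(c["camera_matrix"])@(np.array(c["R"])@np.array(X).reshape(-1,3).T+np.array(c["t"]).reshape(3,1));return (p[:2]/p[2]).T
def tri(p1,p2):
    o1,d1=ray("top",p1);o2,d2=ray("side",p2)
    A=np.stack([d1,-d2],1);s=np.linalg.lstsq(A,o2-o1,rcond=None)[0]
    a,b=o1+s[0]*d1,o2+s[1]*d2;return (a+b)/2,np.linalg.norm(a-b)
def save(cam,name):
    im=read_camera(cam);cv2.imwrite(f"pics/{name}.png",im[:,:,::-1]);return im
def tool():
    s=read_state();return np.array(s["tool_pos"]),R.from_rotvec(s["tcp_rot"])
E
python3 - <<'E'
from h import *
a=save("top","t0");b=save("side","s0")
cv2.imwrite("pics/both0.png",cv2.resize(np.vstack([a,b])[:,:,::-1],None,fx=.78,fy=.78))
for c in("top","side"):
  o,d=ray(c,(256,192));print(c,o.round(3),d.round(3))
  for q in["airbox","notch","cover_lip","cover_center","bar_grip","bar_tip","tray","tub"]:
    print(q,[(np.round(r["at"],1).tolist(),round(r["score"],2)) for r in tip_of(c,q)[:3]])
  for q in["bar_grip"]:print([(np.round(r["extent"]),round(r["score"],2)) for r in look_for(c,q)[:3]])
s=read_state();print(s)
E
```

```text
pics
top [ 2.440e-01 -1.000e-03  1.639e+00] [ 0.172 -0.018 -0.985]
airbox [([175.7, 303.4], 0.83)]
notch [([176.0, 278.7], 0.56)]
cover_lip [([172.8, 286.7], 0.74)]
cover_center [([167.1, 306.9], 0.77), ([221.7, 146.9], 0.42)]
bar_grip [([213.3, 228.7], 0.69), ([277.2, 132.4], 0.55)]
bar_tip [([289.6, 163.5], 0.77), ([208.1, 260.9], 0.56)]
tray [([158.2, 197.0], 0.83)]
tub [([218.8, 147.8], 0.7)]
[(array([207., 208., 260., 217.]), 0.85), (array([110., 266., 159., 291.]), 0.55)]
side [0.134 0.679 0.884] [ 0.339 -0.632 -0.697]
airbox [([177.0, 261.4], 0.73)]
notch [([165.7, 251.7], 0.84), ([199.5, 166.3], 0.28)]
cover_lip [([159.8, 251.3], 0.89)]
cover_center [([146.9, 258.1], 0.76)]
bar_grip [([240.4, 256.8], 0.95)]
bar_tip [([358.3, 315.9], 0.84), ([215.7, 271.8], 0.56)]
tray [([246.0, 171.9], 0.96)]
tub [([335.4, 199.4], 0.69), ([205.5, 318.7], 0.64)]
[(array([241., 214., 275., 264.]), 0.71), (array([282., 354., 317., 384.]), 0.57)]
{'time': 1.0, 'q': array([-1.36291445e+00,  2.63877989e-01,  1.60398919e+00,  8.46099109e-06,
        1.27369573e+00, -3.68921463e-02]), 'joint_vel': array([ 0.00090659, -0.00083608, -0.00148314, -0.00057281,  0.00089697,
       -0.00050964]), 'joint_torque': array([ 1.64849007e-03, -5.15076506e+01, -3.67738581e+01,  2.31232261e-04,
        7.04197846e-04, -5.32050180e-06]), 'tool_pos': array([ 0.1635831 , -0.65487853,  0.30390042]), 'tcp_rot': array([3.11806545e+00, 3.83523610e-01, 1.66517501e-05]), 'wrist_force': array([0.06592168, 0.56895702, 0.05372849]), 'torque': array([ 0.00202869, -0.05833966, -0.00893651]), 'grip_force': 0.0, 'width': 1.0038413000479258}
```

View pics/t0.png

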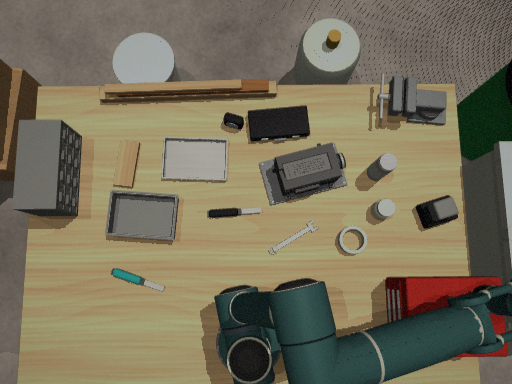

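View pics/s0.png

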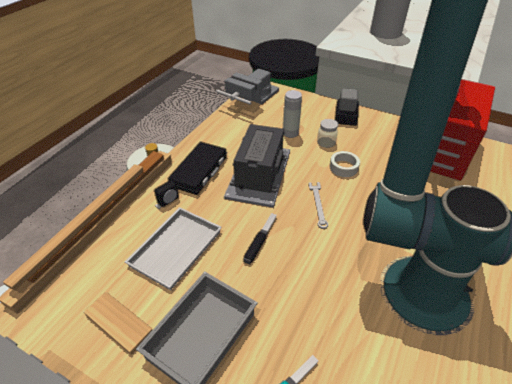

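The top view shows the black bar at about (235,212), the airbox at (303,174) with its notch end to the left, the tray at (195,160), the tub at (143,217) and the turquoise decoy at (135,279). The side view agrees with this. Next I'll measure.

```bash
python3 - <<'E'
from h import *
a=cv2.imread("pics/t0.png");b=cv2.imread("pics/s0.png")
A=cv2.resize(a[135:225,200:355],None,fx=5,fy=5,interpolation=cv2.INTER_CUBIC)
B=cv2.resize(b[115:275,220:300],None,fx=3.7,fy=3.7,interpolation=cv2.INTER_CUBIC)
cv2.imwrite("pics/ct0.png",A);cv2.imwrite("pics/cs0.png",B)
def best(c,q,i=0): 
    r=tip_of(c,q)
    return [np.array(x["at"])[::-1] for x in r]
read_camera("top");read_camera("side")
P={}
for q in["airbox","notch","cover_lip","cover_center","cover_tongue","tray","tub"]:
    t=best("top",q);s=best("side",q)
    if t and s: print(q,*[np.round(v,4) for v in tri(t[0],s[0])])
for q,zz in(("bar_grip",.012),("bar_tip",.012)):
    for c in("top","side"):
        for p in best(c,q): print(q,c,p.round(1),atz(c,p,zz).round(4))
for c in("top","side"):
  for q,zz in(("bar_grip",.012),("tray",.022),("tub",.055)):
    for r in cut_out(c,q)[:2]:
        m=r["region"].astype(np.uint8)
        cs=max(cv2.findContours(m,0,2)[0],key=cv2.contourArea)
        pts=np.array([atz(c,p,zz)[:2] for p in cs[:,0].astype(float)])*1000
        re=cv2.minAreaRect(pts.astype(np.float32));print(c,q,round(r["score"],2),np.round(re[0]),np.round(re[1]),round(re[2],1))
E
```

```text
airbox [ 0.5996 -0.2134 -0.0219] 0.0132
notch [ 0.5723 -0.1096  0.1213] 0.0037
cover_center [ 0.5932 -0.2015  0.1216] 0.0049
cover_tongue [ 0.6136 -0.2823  0.1301] 0.0144
tray [0.6528 0.1977 0.0145] 0.0007
tub [ 0.4462  0.3743 -0.0113] 0.0108
bar_grip top [230.1 210.8] [0.4592 0.0636 0.012 ]
bar_grip top [132.4 279. ] [0.2193 0.4095 0.012 ]
bar_grip side [252.9 239.9] [0.4719 0.0681 0.012 ]
bar_grip side [266.5 131.5] [ 0.6811 -0.4257  0.012 ]
bar_tip top [262.3 209.4] [ 0.4633 -0.0534  0.012 ]
bar_tip top [162.3 286.6] [0.1918 0.3034 0.012 ]
bar_tip top [225.7 211. ] [0.4587 0.0795 0.012 ]
bar_tip side [275.5 214.9] [ 0.4577 -0.0504  0.012 ]
bar_tip side [312.4 360.2] [0.1896 0.3067 0.012 ]
top bar_grip 0.64 [218. 393.] [198.  33.] 70.2
top bar_grip 0.54 [457.  49.] [189.  33.] 89.5
side bar_grip 0.93 [460.  47.] [ 32. 202.] 3.1
side bar_grip 0.89 [204. 344.] [101.  23.] 67.0
side tray 0.65 [656. 195.] [247. 171.] 87.9
side tub 0.8 [442. 375.] [248. 177.] 85.4
side tub 0.17 [ 643. -286.] [ 67. 179.] 16.9
```

View pics/ct0.png

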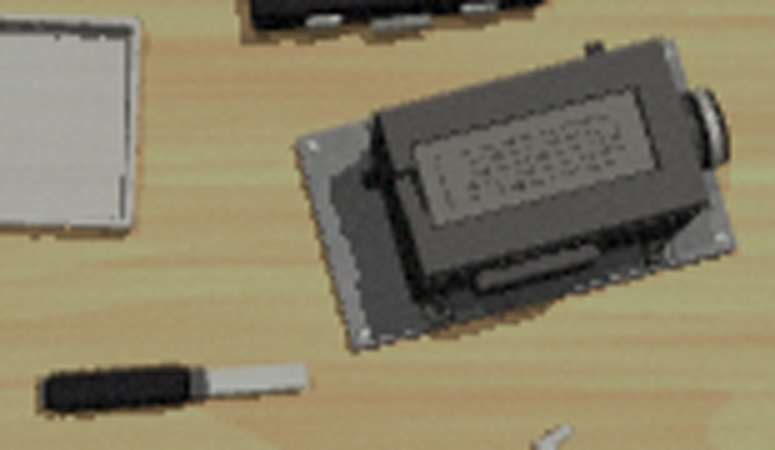

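View pics/cs0.png

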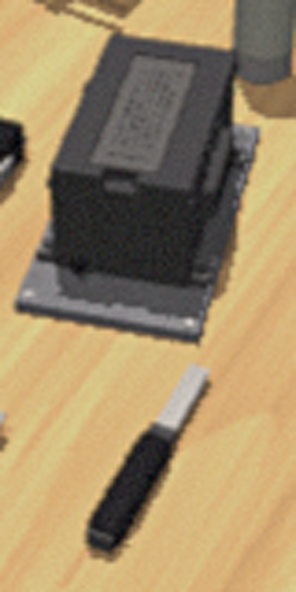

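```bash
cat > fit.py <<'E'
from h import *
from scipy.optimize import least_squares
def ct(p):return np.array([p[0]/5+200-.4,p[1]/5+135-.4])
def cs(p):return np.array([p[0]/3.7+220-.36,p[1]/3.7+115-.36])
T=[((-96,60,125),(375,112)),((-96,-60,125),(425,280)),((108,60,125),(663,40)),((108,-60,125),(708,203)),((-146,82,12),(297,140)),((-146,-82,12),(352,350)),((146,-82,12),(735,248)),((-80,29,125),(413,145)),((-80,-29,125),(436,225)),((78,29,125),(633,88)),((78,-29,125),(658,168))]
S=[((-146,82,12),(15,306)),((-146,-82,12),(200,334)),((-96,60,125),(50,172)),((-96,-60,125),(203,190)),((108,60,125),(113,38)),((108,-60,125),(235,65)),((-96,0,112),(122,190))]
O=[("top",np.array(a)/1e3,ct(p)) for a,p in T]+[("side",np.array(a)/1e3,cs(p)) for a,p in S]
def W(p,a):
    c,s=np.cos(p[2]),np.sin(p[2]);return np.array([p[0]+c*a[0]-s*a[1],p[1]+s*a[0]+c*a[1],a[2]])
def f(p,sel=None):
    return np.concatenate([proj(c,W(p,a))[0]-u for c,a,u in O if sel in(None,c)])
x0=[.6,-.2,-1.35]
for sel in(None,"top","side"):
    r=least_squares(f,x0,args=(sel,),loss="soft_l1");print(sel,r.x.round(4),np.degrees(r.x[2]).round(2),f(r.x,sel).reshape(-1,2).round(1).tolist() if sel is None else "")
E
python3 - <<'E'
from fit import *
for n,g in(("top",lambda p:atz("top",ct(p),.012)),("side",lambda p:atz("side",cs(p),.012))):
    a,b=((40,390),(306,377)) if n=="top" else ((100,540),(198,371))
    A,B=g(a),g(b);d=(B-A)[:2];print(n,A.round(4),B.round(4),np.linalg.norm(d).round(4),np.degrees(np.arctan2(d[1],d[0])).round(2))
E
```

```text
None [ 0.5959 -0.2044 -1.3167] -75.44 [[0.5, -0.0], [-0.0, -0.5], [-0.5, -0.5], [0.6, -0.4], [-0.3, -0.2], [0.6, 0.2], [0.6, 0.1], [-0.2, 0.7], [-0.2, 0.7], [-0.2, 0.5], [-0.4, 0.3], [0.1, -0.6], [0.2, 0.6], [0.2, -0.3], [-3.1, 0.9], [-0.5, -0.8], [0.8, -3.3], [-0.4, 1.1]]
top [ 0.5962 -0.2044 -1.3208] -75.67 
side [ 0.5958 -0.2045 -1.3103] -75.07 
top [0.4534 0.1451 0.012 ] [ 0.4611 -0.0479  0.012 ] 0.1932 -87.72
side [0.4524 0.1398 0.012 ] [ 0.464 -0.047  0.012] 0.1872 -86.44
```

```bash
cat >> h.py <<'E'
def rot(yaw,pitch=0):
    # tool down, tool x at yaw (deg) ; pitch>0 (deg): about tool y
    y=np.radians(yaw);x=np.array([np.cos(y),np.sin(y),0]);z=np.array([0,0,-1.]);
    return R.from_matrix(np.stack([x,np.cross(z,x),z],1))*R.from_euler('y',pitch,degrees=True)
def plan(pts,dmax=41,amax=.122,ret=False):
    """pts: list of (pos, rot, grip, nmin). prints rows in calls of 5"""
    p,r=tool();rows=[]
    for P,Rt,g,nmin in pts:
        P=np.array(P);dv=(r.inv()*Rt).as_rotvec();L=np.linalg.norm(P-p)*1e3
        n=max(nmin,int(np.ceil(L/dmax-.02)),int(np.ceil(np.linalg.norm(dv)/amax-.02)),1)
        st=(P-p)/n
        for i in range(n):
            w=np.round(dv/n,3);s=np.round(r.inv().apply(st)*1e3,1)
            if i==n-1: # correct rounding
                s=np.round(r.inv().apply(P-p)*1e3,1);w=np.round((r.inv()*Rt).as_rotvec(),3)
            p=p+r.apply(s/1e3);r=r*R.from_rotvec(w)
            rows.append([w.tolist(),s.tolist(),g])
    for i in range(0,len(rows),5):print(str(rows[i:i+5]).replace(" ","").replace("0.0,","0,").replace("0.0]","0]"))
E
python3 - <<'E'
from h import *
print(nose_length() if callable(nose_length) else nose_length)
p,r=tool();print(r.as_matrix().round(3))
plan([((.4565,.0675,.2),rot(93),60,1)])
E
```

```text
0.0726
[[ 0.97   0.242 -0.   ]
 [ 0.242 -0.97  -0.   ]
 [-0.     0.    -1.   ]]
[[[0,0,-0.069],[23.0,-31.5,5.2],60],[[0,0,-0.069],[25.1,-29.8,5.2],60],[[0,0,-0.069],[27.1,-28.0,5.2],60],[[0,0,-0.069],[28.9,-26.1,5.2],60],[[0,0,-0.069],[30.7,-24.0,5.2],60]]
[[[0,0,-0.069],[32.3,-21.9,5.2],60],[[0,0,-0.069],[33.7,-19.6,5.2],60],[[0,0,-0.069],[35.0,-17.2,5.2],60],[[0,0,-0.069],[36.1,-14.8,5.2],60],[[0,0,-0.069],[37.0,-12.3,5.2],60]]
[[[0,0,-0.069],[37.8,-9.7,5.2],60],[[0,0,-0.069],[38.3,-7.0,5.2],60],[[0,0,-0.069],[38.7,-4.4,5.2],60],[[0,0,-0.069],[38.9,-1.7,5.2],60],[[0,0,-0.069],[39.0,1.0,5.2],60]]
[[[0,0,-0.069],[38.8,3.7,5.2],60],[[0,0,-0.069],[38.5,6.3,5.2],60],[[0,0,-0.069],[37.9,9.0,5.2],60],[[0,0,-0.069],[37.2,11.6,5.2],60],[[-0,0,-0.067],[36.3,13.9,5.1],60]]
```

Request:
step_arm --targets '[[[0, 0, -0.069], [23, -31.5, 5], 60], [[0, 0, -0.069], [25, -30, 5], 60], [[0, 0, -0.069], [27, -28, 5], 60], [[0, 0, -0.069], [29, -26, 5], 60], [[0, 0, -0.069], [31, -24, 5], 60]]'

```text
time: 2.72
tool_pos: [0.2373, -0.4725, 0.2786]
tcp_rot: [3.005, 0.917, 0.0]
wrist_force: [-0.1, 0.5, -0.0]
width: 0.701
grip_force: 0.0
```

Request:
step_arm --targets '[[[0, 0, -0.069], [32, -22, 5], 60], [[0, 0, -0.069], [34, -20, 5], 60], [[0, 0, -0.069], [35, -17, 5], 60], [[0, 0, -0.069], [36, -15, 5], 60], [[0, 0, -0.069], [37, -12, 5], 60]]'

```text
time: 3.13
tool_pos: [0.3104, -0.2916, 0.2539]
tcp_rot: [2.802, 1.419, 0.001]
wrist_force: [1.0, 0.9, 0.7]
width: 0.702
grip_force: 0.0
```

Request:
step_arm --targets '[[[0, 0, -0.069], [38, -10, 5], 60], [[0, 0, -0.069], [38, -7, 5], 60], [[0, 0, -0.069], [39, -4, 5], 60], [[0, 0, -0.069], [39, -2, 5], 60], [[0, 0, -0.069], [39, 1, 5], 60]]'

```text
time: 3.55
tool_pos: [0.3837, -0.1105, 0.2292]
tcp_rot: [2.516, 1.879, 0.001]
wrist_force: [0.3, -0.4, 0.1]
width: 0.701
grip_force: 0.0
```

Request:
step_arm --targets '[[[0, 0, -0.069], [39, 4, 5], 60], [[0, 0, -0.069], [38, 6, 5], 60], [[0, 0, -0.069], [38, 9, 5], 60], [[0, 0, -0.069], [37, 12, 5], 60], [[0, 0, -0.067], [36, 14, 5], 60]]'

```text
time: 3.97
tool_pos: [0.4574, 0.0696, 0.2041]
tcp_rot: [2.158, 2.282, 0.001]
wrist_force: [0.5, 0.3, 0.5]
width: 0.701
grip_force: 0.0
```

```bash
python3 - <<'E'
from h import *
p,r=tool();print(p.round(4),r.as_matrix().round(3)[:,0],nose_length() if callable(nose_length) else nose_length,read_state()["width"],read_state()["time"])
save("top","t1");im=save("side","s1")
plan([((.4565,.0675,.2),rot(93),60,1),((.4565,.0675,.078),rot(93),60,1)])
for c in("top","side"):
  for q in("bar_grip","bar_tip"):
    for x in tip_of(c,q)[:2]: print(c,q,atz(c,np.array(x["at"])[::-1],.012).round(4),x["score"])
E
```

```text
[0.4574 0.0696 0.2041] [-0.056  0.998 -0.   ] 0.0726 0.7012720356033859 3.9667
[[[0.001,-0.002,0.007],[-4.3,-2.0,3.8],60],[[0,0,-0],[0,-0,40.7],60],[[0,0,-0],[0,-0,40.7],60],[[0,0,-0],[0.1,-0.1,40.6],60]]
top bar_grip [0.2227 0.3987 0.012 ] 0.56
top bar_grip [0.7876 0.0518 0.012 ] 0.45
top bar_tip [0.1935 0.3063 0.012 ] 0.83
top bar_tip [ 0.4586 -0.0479  0.012 ] 0.75
side bar_grip [0.4585 0.0675 0.012 ] 0.72
side bar_tip [ 0.4648 -0.0456  0.012 ] 0.56
side bar_tip [0.1851 0.3029 0.012 ] 0.53
```

Request:
step_arm --targets '[[[0, 0, 0.004], [-2, 0, 40], 60], [[0, 0, 0], [0, 0, 40], 60], [[0, 0, 0], [0, 0, 30], 60], [[0, 0, 0], [0, 0, 16.5], 60], [[0, 0, 0], [0, 0, 0], 60]]'

```text
time: 4.68
tool_pos: [0.4531, 0.0635, 0.0737]
tcp_rot: [-2.167, -2.267, 0.01]
wrist_force: [-1.1, 0.0, -0.3]
width: 0.701
grip_force: 0.0
```

Request:
step_arm --targets '[[[0, 0, 0], [0, 0, 0], 10], [[0, 0, 0], [0, 0, 0], 10], [[0, 0, 0], [0, 0, 0], 10], [[0, 0, 0], [0, 0, 0], 10], [[0, 0, 0], [0, 0, 0], 10]]' --grip_force 110

```text
time: 5.1
tool_pos: [0.4589, 0.0652, 0.0799]
tcp_rot: [2.165, 2.272, 0.004]
wrist_force: [-1.0, -2.2, 6.0]
width: 0.298
grip_force: 109.3
```

```bash
python3 - <<'E'
from h import *
p,r=tool();print(p,r.as_matrix().round(3))
plan([((p[0],p[1],.18),r,10,1),((.536,.026,.21),rot(104.5),10,1)])
E
```

```text
[0.45886406 0.06516052 0.07985712] [[-0.048  0.999  0.004]
 [ 0.999  0.048 -0.   ]
 [-0.001  0.004 -1.   ]]
[[[0,0,0],[-0,0.1,-33.4],10],[[0,0,0],[-0,0.1,-33.4],10],[[0,0,0],[-0.1,0.2,-33.3],10],[[0.001,0,-0.068],[-14.3,25.1,-9.9],10],[[0.001,0,-0.068],[-15.9,24.1,-9.9],10]]
[[[0.002,0.001,-0.069],[-17.5,22.9,-10],10]]
```

Request:
step_arm --targets '[[[0, 0, 0], [0, 0, -20], 10], [[0, 0, 0], [0, 0, -40], 10], [[0, 0, 0], [0, 0, -40], 10], [[0, 0, -0.068], [-14, 25, -10], 10], [[0, 0, -0.068], [-16, 24, -10], 10]]'

```text
time: 5.52
tool_pos: [0.51, 0.0399, 0.2021]
tcp_rot: [1.999, 2.416, 0.008]
wrist_force: [0.6, 0.7, -2.5]
width: 0.298
grip_force: 108.7
```

Request:
step_arm --targets '[[[0, 0, -0.069], [-17.5, 23, -10], 10], [[0, 0, 0], [0, 0, 0], 10], [[0, 0, 0], [0, 0, 0], 10]]'

```text
time: 5.77
tool_pos: [0.5361, 0.026, 0.2095]
tcp_rot: [1.924, 2.48, 0.004]
wrist_force: [-0.0, -0.2, -1.6]
width: 0.297
grip_force: 108.9
```

```bash
python3 - <<'E'
from h import *
p,r=tool();print(p,r.as_matrix().round(3))
a=save("top","t2");b=save("side","s2")
A=cv2.resize(a[135:225,200:355],None,fx=5,fy=5,interpolation=cv2.INTER_CUBIC)[:,:,::-1]
B=cv2.resize(b[115:275,200:330],None,fx=4.5,fy=4.5,interpolation=cv2.INTER_CUBIC)[:,:,::-1]
cv2.imwrite("pics/ct2.png",A);cv2.imwrite("pics/cs2.png",B)
t=[np.array(x["at"])[::-1] for x in tip_of("top","bar_tip")];s=[np.array(x["at"])[::-1] for x in tip_of("side","bar_tip")]
print(t,s)
u=np.array([.2504,-.9681,0])
for L in(.108,.112,.116):
  X=p+L*u-np.array([0,0,.068]);print(L,X,proj("top",X),proj("side",X))
for a in t:
  for b in s:print(tri(a,b))
E
```

```text
[0.53610339 0.02596459 0.2095104 ] [[-0.248  0.969  0.004]
 [ 0.969  0.248  0.   ]
 [-0.001  0.004 -1.   ]]
[array([162. , 286.1]), array([271.1, 175. ])] [array([314.3, 362.4]), array([198.9, 167.7])]
0.108 [ 0.56314659 -0.07859021  0.1415104 ] [[270.4888336  174.96654182]] [[249.36500141 166.75533048]]
0.112 [ 0.56414819 -0.08246261  0.1415104 ] [[271.62679612 174.66726483]] [[249.70101412 165.90516043]]
0.116 [ 0.56514979 -0.08633501  0.1415104 ] [[272.76446014 174.36806634]] [[250.03541366 165.05907199]]
(array([0.18890199, 0.30570029, 0.00232009]), np.float64(0.008740267637370396))
(array([0.30626478, 0.28066501, 0.51573628]), np.float64(0.2394326499068854))
(array([ 0.44666291, -0.01187543, -0.45920202]), np.float64(0.516567812716494))
(array([ 0.63030729, -0.04301764,  0.13011464]), np.float64(0.1488363249089412))
```

View pics/cs2.png

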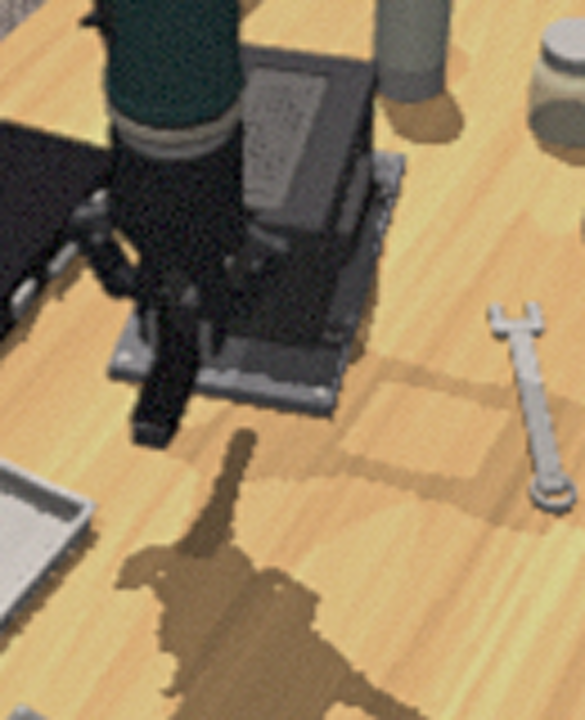

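The side crop shows the bar level in the fingers, with the tip hidden behind the gripper and the handle's back face at about pixel (234,211). In the top view the tip sits at (271,175), as predicted.

```bash
python3 - <<'E'
from h import *
p,r=tool()
u=np.array([.2504,-.9681,0])
for dz in(-.006,0,.006):
  X=p-.080*u-np.array([0,0,.068])+[0,0,dz];print(proj("side",X),proj("top",X))
N=np.array([.596,-.2045,.112])+.096*-u
T=lambda ins,z,L=.110: N+(ins-L)*u+np.array([0,0,z+.068])
plan([(T(-.020,.0045),rot(104.5),10,1),(T(.010,.0045),rot(104.5),10,3),(T(.033,.0045),rot(104.5),10,4)])
print(T(.033,.0045))
E
```

```text
[[232.58489675 214.93657387]] [[216.55024287 190.59865792]]
[[232.48951506 213.39721806]] [[216.42635427 190.28712211]]
[[232.3933334  211.84495141]] [[216.3014982  189.97315343]]
[[[-0.002,-0.001,-0],[-14.0,3.4,22.0],10],[[-0,0,-0],[-10,0,0],10],[[-0,0,-0],[-10,0,0],10],[[-0,0,-0],[-10,0,0.1],10],[[-0,0,-0],[-5.7,0,-0],10]]
[[[-0,0,-0],[-5.7,0,-0],10],[[-0,0,-0],[-5.7,0,-0],10],[[-0,0,-0],[-5.9,0,-0],10]]
[ 0.5526808 -0.0370187  0.1845   ]
```

View pics/ct2.png

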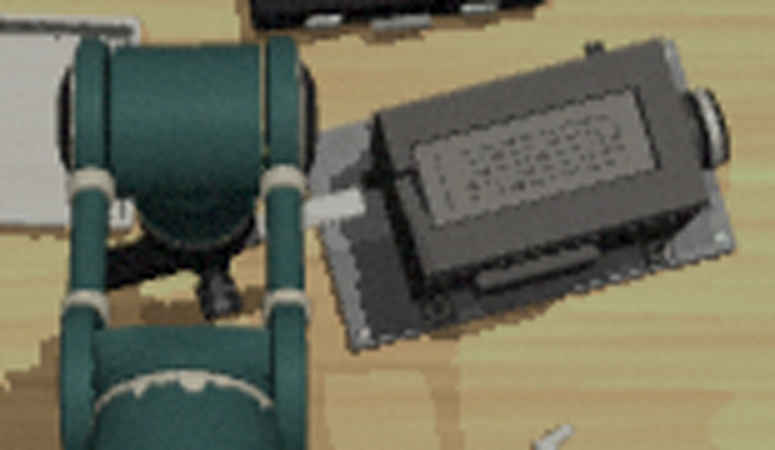

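The top crop shows the blade tip at crop (365,202), pointing straight at the notch at (395,185). The tip is about 114 mm ahead of the TCP. I'm inserting.

Request:
step_arm --targets '[[[-0.002, 0, 0], [-5.5, 1.7, 12], 10], [[-0.002, 0, 0], [-5.5, 1.7, 10], 10], [[0, 0, 0], [0, 0, 0], 10], [[0, 0, 0], [-10, 0, 0], 10], [[0, 0, 0], [-10, 0, 0], 10]]'

```text
time: 6.38
tool_pos: [0.545, -0.003, 0.1847]
tcp_rot: [1.921, 2.484, 0.004]
wrist_force: [0.4, -0.4, -2.0]
width: 0.296
grip_force: 108.9
```

Request:
step_arm --targets '[[[0, 0, 0], [-8, 0, 0], 10], [[0, 0, 0], [-6, 0, 0], 10], [[0, 0, 0], [-5, 0, 0], 10], [[0, 0, 0], [0, 0, 0], 10], [[0, 0, 0], [0, 0, 0], 10]]'

```text
time: 6.8
tool_pos: [0.5502, -0.0214, 0.1856]
tcp_rot: [1.923, 2.481, 0.006]
wrist_force: [0.3, -0.2, -2.2]
width: 0.298
grip_force: 108.9
```

```bash
python3 - <<'E'
from h import *
p,r=tool();print(p,r.as_matrix().round(3))
u=np.array([.2504,-.9681,0]);N=np.array([.596,-.2045,.112])+.096*-u
d=p-N;print("along",d@u,"lat",np.cross(u,d)[2],d[2]-.068)
a=save("top","t3");b=save("side","s3")
A=cv2.resize(a[135:225,200:355],None,fx=4,fy=4,interpolation=cv2.INTER_CUBIC)[:,:,::-1]
B=cv2.resize(b[115:215,200:355],None,fx=4,fy=4,interpolation=cv2.INTER_CUBIC)[:,:,::-1]
cv2.imwrite("pics/c3.png",cv2.resize(np.vstack([A,B]),None,fx=.78,fy=.78))
E
```

```text
[ 0.55018703 -0.02141162  0.18561737] [[-0.249  0.968  0.004]
 [ 0.968  0.249  0.001]
 [ 0.     0.004 -1.   ]]
along -0.09272732169406336 lat 0.0014937972703145987 0.005617369498913491
```

View pics/c3.png

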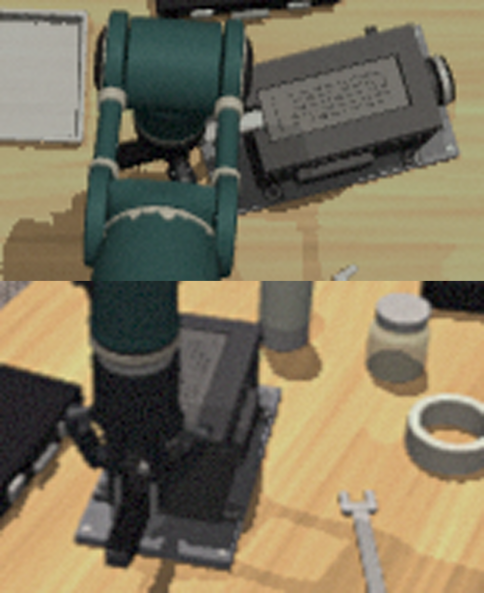

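The top view shows the tip just reaching the lip at crop (262,122), with no contact force. I'll lower it about 1 mm and push on.

Request:
step_arm --targets '[[[0, 0, 0], [0, -1, 1.2], 10], [[0, 0, 0], [-4, 0, 0], 10], [[0, 0, 0], [-4, 0, 0], 10], [[0, 0, 0], [-3, 0, 0], 10], [[0, 0, 0], [0, 0, 0], 10]]'

```text
time: 7.32
tool_pos: [0.5521, -0.0324, 0.1843]
tcp_rot: [1.922, 2.481, 0.005]
wrist_force: [0.6, 0.5, -2.8]
width: 0.295
grip_force: 108.9
```

```bash
python3 - <<'E'
from h import *
p,r=tool();s=read_state()
u=np.array([.2504,-.9681,0]);N=np.array([.596,-.2045,.112])+.096*-u
d=p-N;print("along",d@u,"lat",np.cross(u,d)[2],d[2]-.068,s["wrist_force"],s["torque"])
a=save("top","t4");
A=cv2.resize(a[145:205,240:300],None,fx=7,fy=7,interpolation=cv2.INTER_CUBIC)[:,:,::-1]
cv2.imwrite("pics/c4.png",A)
# plan lever: rotate about pivot (N) by steps, bar tip up
L=-(d@u)
print("lever arm",L)
off=r.inv().apply(N-p);print("pivot in tool",off*1e3)
E
```

```text
along -0.08159265350483087 lat 0.000560727664486494 0.004296797024156987 [ 0.60840224  0.54315131 -2.84528604] [ 0.00700573  0.04064093 -0.0198094 ]
lever arm 0.08159265350483087
pivot in tool [-81.56869853  -0.84187076  72.32488203]
```

View pics/c4.png

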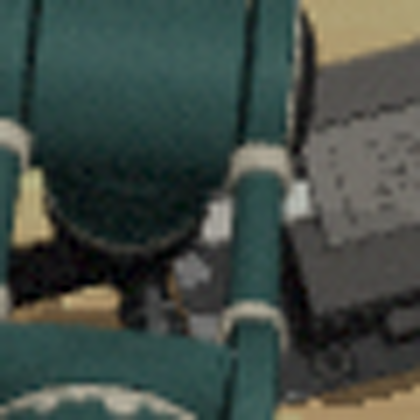

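The blade now disappears under the cover edge at crop (315,205), about 32 mm in. I'm lowering it onto the edge and levering.

Request:
step_arm --targets '[[[0, 0, 0], [0, 0, 2], 10], [[0, -0.05, 0], [3.5, 0, 4.2], 10], [[0, -0.05, 0], [3.5, 0, 4.2], 10], [[0, -0.05, 0], [3.5, 0, 4.2], 10], [[0, -0.05, 0], [3.5, 0, 4.2], 10]]'

```text
time: 7.78
tool_pos: [0.5488, -0.0196, 0.1643]
tcp_rot: [1.821, 2.35, -0.179]
wrist_force: [-1.2, -2.7, 0.2]
width: 0.294
grip_force: 109.0
```

Request:
step_arm --targets '[[[0, -0.05, 0], [3.5, 0, 4.2], 10], [[0, -0.05, 0], [3.5, 0, 4.2], 10], [[0, -0.05, 0], [3.5, 0, 4.2], 10], [[0, 0, 0], [0, 0, 0], 10]]'

```text
time: 8.12
tool_pos: [0.5479, -0.0126, 0.1522]
tcp_rot: [1.74, 2.247, -0.307]
wrist_force: [-6.3, -3.1, 15.2]
width: 0.296
grip_force: 111.5
```

```bash
python3 - <<'E'
from h import *
a=save("top","t5");b=save("side","s5")
A=cv2.resize(a[135:225,220:355],None,fx=3.5,fy=3.5,interpolation=cv2.INTER_CUBIC)[:,:,::-1]
B=cv2.resize(b[115:195,220:355],None,fx=3.5,fy=3.5,interpolation=cv2.INTER_CUBIC)[:,:,::-1]
cv2.imwrite("pics/c5.png",np.vstack([A,B]))
u=np.array([.2504,-.9681,0]);N=np.array([.596,-.2045,.112])+.096*-u
for q in("cover_lip","cover_center"):
 for c in("top","side"):print(q,c,[(np.round(x["at"],1),round(x["score"],2)) for x in tip_of(c,q)[:1]])
for z in(.009,.022):print(proj("top",N+.016*u+[0,0,z]),proj("side",N+.016*u+[0,0,z]))
print(tool()[1].as_matrix().round(3))
E
```

```text
cover_lip top [(array([173.5, 287.9]), 0.96)]
cover_lip side []
cover_center top [(array([164.1, 303.4]), 0.7)]
cover_center side [(array([144.6, 257.5]), 0.71)]
[[284.23333023 172.44230936]] [[253.39917889 161.56015027]]
[[284.5319337  171.62347935]] [[253.38347126 158.28809375]]
[[-0.231  0.969  0.091]
 [ 0.91   0.249 -0.332]
 [-0.344  0.006 -0.939]]
```

View pics/c5.png

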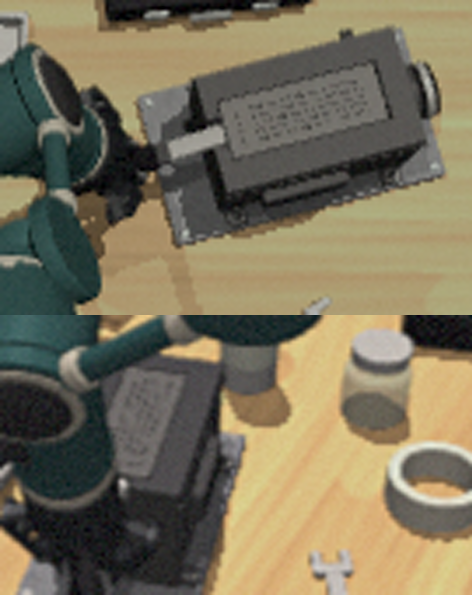

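The blade is under the lip and loaded: 15 N at the wrist, 20° of tilt. I'll keep levering.

Request:
step_arm --targets '[[[0, -0.04, 0], [2.8, 0, 3.4], 10], [[0, -0.04, 0], [2.8, 0, 3.4], 10], [[0, 0, 0], [0, 0, 0], 10]]'

```text
time: 8.67
tool_pos: [0.5481, -0.0097, 0.1448]
tcp_rot: [1.697, 2.189, -0.366]
wrist_force: [-2.8, -3.7, 11.2]
width: 0.299
grip_force: 110.8
```

Request:
step_arm --targets '[[[0, -0.04, 0], [2.8, 0, 3.4], 10], [[0, -0.04, 0], [2.8, 0, 3.4], 10], [[0, 0, 0], [0, 0, 0], 10]]'

```text
time: 8.92
tool_pos: [0.5476, -0.0077, 0.1354]
tcp_rot: [1.652, 2.133, -0.427]
wrist_force: [-1.9, -2.8, 10.0]
width: 0.301
grip_force: 110.7
```

```bash
python3 - <<'E'
from h import *
a=save("top","t6");b=save("side","s6")
for q in("cover_lip","cover_center"):
 for c in("top","side"):print(q,c,[(np.round(x["at"],1),round(x["score"],2)) for x in tip_of(c,q)[:1]])
p,r=tool();u=np.array([.2504,-.9681,0]);N=np.array([.596,-.2045,.112])+.096*-u
print(r.inv().apply(N-p)*1e3, r.as_matrix()[2].round(3))
E
```

```text
cover_lip top [(array([175.2, 285.8]), 0.95)]
cover_lip side [(array([162.7, 254.2]), 0.84)]
cover_center top [(array([166.8, 307.8]), 0.71)]
cover_center side [(array([148.8, 258.8]), 0.72)]
[-81.23851343  -2.76586811  72.72508788] [-0.49   0.008 -0.872]
```

Request:
step_arm --targets '[[[0, -0.04, 0], [2.8, 0, 3.4], 10], [[0, -0.04, 0], [2.8, 0, 3.4], 10], [[0, 0, 0], [0, 0, 0], 10]]'

```text
time: 9.47
tool_pos: [0.5474, -0.0065, 0.1266]
tcp_rot: [1.607, 2.075, -0.486]
wrist_force: [-1.4, -0.6, 10.7]
width: 0.301
grip_force: 110.8
```

```bash
python3 - <<'E'
from h import *
a=save("top","t7");b=save("side","s7")
A=cv2.resize(a[145:205,240:340],None,fx=5,fy=5,interpolation=cv2.INTER_CUBIC)[:,:,::-1]
B=cv2.resize(b[115:175,220:320],None,fx=5,fy=5,interpolation=cv2.INTER_CUBIC)[:,:,::-1]
cv2.imwrite("pics/c7.png",np.vstack([A,B])[:600])
E
```

```text
(no output)
```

View pics/c7.png

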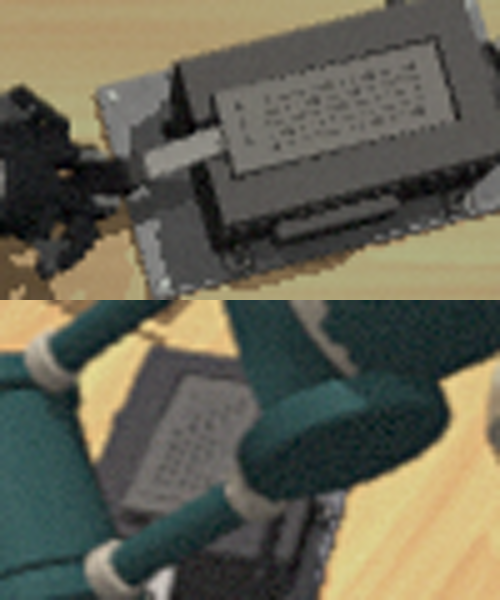

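Both views show the blade still under the lip, and in the side view the cover's notch-end corner sits about 4 px higher than before. I've used all my picture views, so I'll verify numerically from here.

```bash
cat > cov.py <<'E'
from h import *
u=np.array([.2504,-.9681,0]);v=np.array([.9681,.2504,0]);O=np.array([.596,-.2045,0]);N=O-.096*u+[0,0,.112]
def B(x,y,z):return O+x*u+y*v+np.array([0,0,z])
def match(cam,ref,cur,X,h=5):
    a=cv2.cvtColor(cv2.imread(f"pics/{ref}.png"),6);b=cv2.cvtColor(cv2.imread(f"pics/{cur}.png"),6)
    c=np.round(proj(cam,X)[0]).astype(int);t=a[c[1]-h:c[1]+h+1,c[0]-h:c[0]+h+1]
    w=8;s=b[c[1]-h-w:c[1]+h+w+1,c[0]-h-w:c[0]+h+w+1]
    m=cv2.matchTemplate(s,t,cv2.TM_CCOEFF_NORMED);_,sc,_,l=cv2.minMaxLoc(m)
    return (l[0]-w,l[1]-w),round(sc,2)
E
python3 - <<'E'
from cov import *
for n in("5","6","7"):
  for x,y in((-80,29),(-70,20),(-60,25),(-30,25),(0,20),(60,25)):
    X=B(x/1e3,y/1e3,.125);print(n,x,y,"side",match("side","s0","s"+n,X),"top",match("top","t0","t"+n,X))
print("expect +13:",proj("side",B(-.08,.029,.138))-proj("side",B(-.08,.029,.125)),proj("top",B(-.08,.029,.138))-proj("top",B(-.08,.029,.125)))
E
```

```text
5 -80 29 side ((8, 6), 0.65) top ((0, 0), 0.98)
5 -70 20 side ((8, 5), 0.65) top ((0, 0), 0.79)
5 -60 25 side ((6, 1), 0.75) top ((0, 0), 0.93)
5 -30 25 side ((3, -8), 0.76) top ((4, -1), 0.88)
5 0 20 side ((2, -5), 0.86) top ((-8, 2), 0.93)
5 60 25 side ((0, -1), 0.85) top ((0, 0), 0.94)
6 -80 29 side ((-8, 5), 0.72) top ((0, 0), 0.95)
6 -70 20 side ((1, -8), 0.71) top ((0, -1), 0.8)
6 -60 25 side ((-8, 0), 0.49) top ((0, 0), 0.93)
6 -30 25 side ((3, 8), 0.55) top ((4, -1), 0.92)
6 0 20 side ((3, -7), 0.85) top ((0, 0), 0.89)
6 60 25 side ((0, 0), 0.94) top ((0, 0), 0.86)
7 -80 29 side ((8, -4), 0.75) top ((0, 0), 0.89)
7 -70 20 side ((-1, -3), 0.84) top ((0, -1), 0.83)
7 -60 25 side ((0, -3), 0.88) top ((0, -1), 0.88)
7 -30 25 side ((0, -2), 0.88) top ((3, -1), 0.9)
7 0 20 side ((3, -8), 0.83) top ((0, 0), 0.82)
7 60 25 side ((0, 0), 0.96) top ((0, 0), 0.87)
expect +13: [[-0.0859607  -3.28448523]] [[ 0.28020927 -0.88709101]]
```

The cover's notch end is up about 12 mm, tapering to nothing at the far end, so it has sprung free. I'll level the bar and withdraw it.

Request:
step_arm --targets '[[[0, 0.1, 0], [-7.6, 0, -7.8], 10], [[0, 0.1, 0], [-7.6, 0, -7.8], 10], [[0, 0.1, 0], [-7.6, 0, -7.8], 10], [[0, 0.1, 0], [-7.6, 0, -7.8], 10], [[0, 0, 0], [0, 0, 0], 10]]'

```text
time: 9.98
tool_pos: [0.5522, -0.0222, 0.1691]
tcp_rot: [1.83, 2.352, -0.159]
wrist_force: [0.9, -1.6, -2.0]
width: 0.299
grip_force: 109.6
```

Request:
step_arm --targets '[[[0, 0, 0], [10, 0, -1], 10], [[0, 0, 0], [15, 0, 0], 10], [[0, 0, 0], [25, 0, 0], 10], [[0, 0, 0], [35, 0, 0], 10], [[0, 0, 0], [0, 0, 0], 10]]'

```text
time: 10.4
tool_pos: [0.5243, 0.0651, 0.1464]
tcp_rot: [1.826, 2.364, -0.175]
wrist_force: [-1.3, -0.3, -2.1]
width: 0.299
grip_force: 109.5
```

```bash
python3 - <<'E'
from cov import *
save("top","t8");save("side","s8")
for x,y in((-80,29),(-70,20),(-60,25),(-30,25),(0,20),(60,25)):
    X=B(x/1e3,y/1e3,.125);print(x,y,"side",match("side","s0","s8",X),"top",match("top","t0","t8",X))
p,r=tool();print(p,r.as_matrix().round(3))
# return pose: bar laid where it was, level, tool yaw 93
print("tip",p+r.apply([-.113,0,.068]))
plan([((.51,.04,.2),rot(98),10,1),((.459,.066,.16),rot(93),10,1),((.459,.066,.0805),rot(93),10,3)])
for c in("top","side"):
  for q in("bar_tip","bar_grip"):print(c,q,[(np.round(x["at"],1),round(x["score"],2)) for x in tip_of(c,q)[:2]],)
t=p+r.apply([-.113,0,.068]);print(proj("top",t),proj("side",t))
E
```

```text
-80 29 side ((8, -2), 0.74) top ((0, 0), 0.82)
-70 20 side ((6, -2), 0.83) top ((0, -1), 0.81)
-60 25 side ((0, -3), 0.82) top ((0, -1), 0.79)
-30 25 side ((1, -5), 0.88) top ((7, -2), 0.84)
0 20 side ((-2, 2), 0.8) top ((8, -2), 0.8)
60 25 side ((0, 0), 0.85) top ((1, 0), 0.84)
[0.52585069 0.06247677 0.14758866] [[-0.249  0.967  0.048]
 [ 0.949  0.254 -0.184]
 [-0.191 -0.    -0.982]]
tip [ 0.55731324 -0.05734872  0.10236741]
[[[0.006,0.096,0.058],[-13.7,-10.5,-24.0],10],[[0.005,0.096,0.059],[-11.9,-10,-25.2],10],[[-0,-0,0.044],[16.4,-23.4,20],10],[[-0,-0,0.043],[15.4,-24.1,20],10],[[-0,-0,0],[-0,-0,26.5],10]]
[[[-0,-0,0],[-0,-0,26.5],10],[[-0,-0,0],[-0.1,-0,26.5],10]]
top bar_tip [(array([287.6, 162.1]), 0.96), (array([123.5, 277.3]), 0.72)]
top bar_grip [(array([279.2, 134.1]), 0.94), (array([187.8, 227.3]), 0.48)]
side bar_tip [(array([358.9, 312.4]), 0.56)]
side bar_grip [(array([178.9, 261.3]), 0.61), (array([211.2, 235.9]), 0.59)]
[[263.85236542 179.02487106]] [[247.78103839 181.37753177]]
```

Request:
step_arm --targets '[[[0.006, 0.096, 0.058], [-14, -10, -24], 10], [[0.005, 0.096, 0.059], [-12, -10, -25], 10], [[0, 0, 0.044], [16, -23, 20], 10], [[0, 0, 0.043], [15, -24, 20], 10], [[0, 0, 0], [0, 0, 26], 10]]'

```text
time: 11.12
tool_pos: [0.46, 0.0627, 0.1365]
tcp_rot: [2.173, 2.269, 0.008]
wrist_force: [-0.2, 1.4, -1.9]
width: 0.297
grip_force: 109.4
```

Request:
step_arm --targets '[[[0, 0, 0], [0, 0, 24], 10], [[0, 0, 0], [0, 0, 8], 10], [[0, 0, 0], [0, 0, 0], 10]]'

```text
time: 11.37
tool_pos: [0.4607, 0.0627, 0.1018]
tcp_rot: [-2.166, -2.272, -0.001]
wrist_force: [-0.3, -0.8, -1.2]
width: 0.294
grip_force: 109.3
```

```bash
python3 - <<'E'
from cov import *
save("top","t9");save("side","s9")
p,r=tool();print(p,r.as_matrix().round(3))
for c in("top","side"):
  for q in("bar_tip","bar_grip"):print(c,q,[(np.round(x["at"],1)[::-1],round(x["score"],2)) for x in tip_of(c,q)[:3]],)
for dz in(-.01,0,.01):
  t=p+r.apply([-.113,0,.068])+[0,0,dz];print(proj("top",t),proj("side",t))
  t=p+r.apply([.077,0,.068])+[0,0,dz];print("back",proj("top",t),proj("side",t))
m=cut_out("side","bar_grip")
for k in m[:3]:print(k["extent"],k["score"])
for c in("top","side"):
    im=cv2.imread(f"pics/{c[0]}9.png");c0=np.round(proj(c,p+r.apply([-.09,0,.068]))[0]).astype(int)
    g=cv2.cvtColor(im,6)[c0[1]-12:c0[1]+12,c0[0]-15:c0[0]+15];print(c,c0);print("\n".join(" ".join(f"{v:3d}" for v in w) for w in g))
E
```

```text
[0.46335283 0.06319125 0.10447343] [[-0.048  0.999  0.004]
 [ 0.999  0.048  0.003]
 [ 0.003  0.004 -1.   ]]
top bar_tip [(array([162.7, 288.4]), 0.68), (array([263.7, 209.2]), 0.6), (array([194.5, 157.3]), 0.28)]
top bar_grip [(array([131.3, 276.6]), 0.93), (array([228.2, 209. ]), 0.55)]
side bar_tip [(array([273.6, 207.7]), 0.78), (array([316.2, 358.3]), 0.72)]
side bar_grip [(array([255.9, 235.1]), 0.82)]
[[261.31288854 207.29536986]] [[272.18496377 210.64766282]]
back [[208.57941763 210.26769619]] [[244.07629226 256.43843629]]
[[261.39162544 206.90869288]] [[272.2863029  208.39291353]]
back [[208.33594233 209.89824145]] [[243.99967938 254.230162  ]]
[[261.47132864 206.51727036]] [[272.38887498 206.11073175]]
back [[208.08947156 209.52424132]] [[243.92202508 251.9918697 ]]
[277.8, 355.9, 316.7, 382.8] 0.84
[166.7, 139.9, 228.4, 193.7] 0.62
top [255 207]
 91  65  65  70  70  69 105  37  28  22 152 154 156 157 156 156 155 155 158 158 157 156 157 158 157 159 159 104  90 124
 84  63  68  66  65  70  93  58  35  27 157 155 155 160 158 158 158 157 161 159 159 160 160 160 161 158 159 109 
[... 4842 characters left out ...]
  35  20  26   9  32  22  26  19  67 144 171 125  68  47  47  47  53  51  57  57  55  73 137 162 161
103 132 113  65  24  22  17  18  36  28  29  28  37 113 163 165 113  58  46  51  44  37  34  40  47  55 129 160 162 160
161 200 188 146  80  28  21  27  19  15  24  16  48 118 145 122  95  64  53  47  36  34  34  27  42  90 146 167 161 159
149 191 199 194 125  45  23  20  19  25  23  19  33  81 101  94  87  67  62  47  36  25  32  25  62 132 160 161 159 162
 94 175 198 204 135  46  16  14  36  22  31  23  30  64  87  88  77  50  41  32  27  18  25  36 103 153 161 156 160 161
 67 174 205 204 144  56  17  30  31  17  22  29  25  45  73  70  49  33  23  30  25  16  24  64 135 163 161 158 162 158
```

The detected tip matches prediction within about 1 px in both views, so the bar is still level. I'll lay it down gently.

Request:
step_arm --targets '[[[0, 0, 0], [0, 0, 12], 10], [[0, 0, 0], [0, 0, 8], 10], [[0, 0, 0], [0, 0, 3], 10], [[0, 0, 0], [0, 0, 1.5], 10], [[0, 0, 0], [0, 0, 0], 10]]' --grip_force 50

```text
time: 12.13
tool_pos: [0.4623, 0.0638, 0.0802]
tcp_rot: [-2.166, -2.274, -0.005]
wrist_force: [-4.9, 1.6, 7.8]
width: 0.297
grip_force: 111.1
```

Request:
step_arm --targets '[[[0, 0, 0], [0, 0, 0], 20], [[0, 0, 0], [0, 0, 0], 40], [[0, 0, 0], [0, 0, -2], 60], [[0, 0, 0], [0, 0, -20], 60], [[0, 0, 0], [0, 0, -40], 85]]'

```text
time: 12.55
tool_pos: [0.4586, 0.0631, 0.1378]
tcp_rot: [-2.162, -2.27, 0.005]
wrist_force: [0.6, -0.1, -0.2]
width: 0.825
grip_force: 0.0
```

```bash
python3 - <<'E'
from cov import *
save("top","ta");save("side","sa")
p,r=tool();print(p)
for c in("top","side"):
  for q in("bar_tip","bar_grip"):print(c,q,[(atz(c,np.round(x["at"],1)[::-1],.012).round(3),round(x["score"],2)) for x in tip_of(c,q)[:3]])
  print([ (np.round(x["at"],1)[::-1],round(x["score"],2)) for x in tip_of(c,"cover_lip")[:2]])
for x,y in((-80,29),(-70,20),(-60,25),(-30,25),(0,20),(60,25)):
    X=B(x/1e3,y/1e3,.125);print(x,y,"side",match("side","s0","sa",X),"top",match("top","t0","ta",X))
# cover grasp plan: across y, near notch end
X=B(-.064,0,.0);g=.125+.012-.004  # grasp point height
T=np.array([X[0],X[1],g+.054]);print(T)
plan([((p[0],p[1],.2),r,85,1),((T[0],T[1],.26),rot(104.5),85,1),((T[0],T[1],.215),rot(104.5),85,1)])
E
```

```text
[0.46683555 0.06382506 0.14717409]
top bar_tip [(array([0.19 , 0.3  , 0.012]), 0.85), (array([ 0.47 , -0.041,  0.012]), 0.61), (array([ 0.651, -0.307,  0.012]), 0.49)]
top bar_grip [(array([ 0.36 , -0.159,  0.012]), 0.73), (array([0.224, 0.409, 0.012]), 0.69), (array([0.462, 0.072, 0.012]), 0.49)]
[(array([290.8, 172.2]), 0.59), (array([329.8, 160.6]), 0.3)]
side bar_tip [(array([0.184, 0.303, 0.012]), 0.93), (array([ 0.464, -0.047,  0.012]), 0.87)]
side bar_grip [(array([0.461, 0.071, 0.012]), 0.58), (array([ 0.589, -0.19 ,  0.012]), 0.45)]
[(array([260. , 177.2]), 0.17)]
-80 29 side ((3, -8), 0.45) top ((0, 0), 0.81)
-70 20 side ((3, -8), 0.38) top ((0, -1), 0.8)
-60 25 side ((0, 1), 0.53) top ((1, -1), 0.79)
-30 25 side ((-2, 7), 0.54) top ((7, -2), 0.83)
0 20 side ((8, -5), 0.56) top ((8, -2), 0.81)
60 25 side ((3, 6), 0.5) top ((1, 0), 0.84)
[ 0.5799744 -0.1425416  0.187    ]
[[[-0.007,0,-0],[0.2,2.8,-29.9],85],[[-0.007,0,-0],[0.2,3.0,-30],85],[[0.003,-0,-0.034],[-35.2,17.3,-9.8],85],[[0.003,-0,-0.034],[-35.8,16.1,-9.9],85],[[0.003,-0,-0.034],[-36.3,14.8,-9.9],85]]
[[[0.003,-0,-0.034],[-36.8,13.5,-10],85],[[0.003,-0,-0.034],[-37.3,12.3,-10],85],[[0,-0.002,-0.034],[-37.7,10.9,-10.1],85],[[0,0,-0],[-0,0,22.5],85],[[0,0,-0.001],[-0,0,22.5],85]]
```

The bar is back on the bench with its tip at about (0.466,-0.045). Next is the sprung cover.

Request:
step_arm --targets '[[[0, 0, 0], [0, 0, -30], 85], [[0, 0, 0], [0, 3, -30], 85], [[0, 0, -0.034], [-35, 17, -10], 70], [[0, 0, -0.034], [-36, 16, -10], 70], [[0, 0, -0.034], [-36, 15, -10], 70]]'

```text
time: 13.37
tool_pos: [0.5218, -0.04, 0.2311]
tcp_rot: [-2.043, -2.386, -0.007]
wrist_force: [0.6, -0.1, 0.3]
width: 0.818
grip_force: 0.0
```

Request:
step_arm --targets '[[[0, 0, -0.034], [-37, 13.5, -10], 70], [[0, 0, -0.034], [-37, 12, -10], 70], [[0, 0, -0.034], [-33, 11, -10], 70], [[0, 0, 0], [0, 0, 0], 70], [[0, 0, 0], [0, 0, 0], 70]]'

```text
time: 13.78
tool_pos: [0.5776, -0.1397, 0.2603]
tcp_rot: [-1.928, -2.48, -0.007]
wrist_force: [-0.4, 0.2, -0.7]
width: 0.822
grip_force: 0.0
```

```bash
python3 - <<'E'
from cov import *
save("top","tb");save("side","sb")
p,r=tool();print(p,r.as_matrix().round(3),read_state()["width"])
d=p-O;print("box coords",d@u,d@v)
for x,y in((-80,29),(-60,25),(-30,25),(60,25)):
    X=B(x/1e3,y/1e3,.125);print(x,y,"side",match("side","s0","sb",X),"top",match("top","t0","tb",X))
X=B(-.069,0,0)
plan([((X[0],X[1],.235),rot(104.5),70,1),((X[0],X[1],.207),rot(104.5),70,1)])
E
```

```text
[ 0.57596682 -0.13751089  0.25924304] [[-0.249  0.968  0.   ]
 [ 0.968  0.249  0.005]
 [ 0.004  0.001 -1.   ]] 0.8169329334115059
box coords -0.06986846609416163 -0.0026200513740925573
-80 29 side ((8, -2), 0.75) top ((1, 6), 0.41)
-60 25 side ((0, -3), 0.86) top ((-4, 6), 0.52)
-30 25 side ((-1, -1), 0.8) top ((7, 7), 0.37)
60 25 side ((0, 0), 0.95) top ((-3, -2), 0.64)
[[[0.001,-0.004,-0.001],[-1.0,2.6,24.2],70],[[0,-0,-0],[0,-0,28.0],70]]
```

Request:
step_arm --targets '[[[0, -0.004, 0], [0, 2.5, 24], 70], [[0, 0, 0], [0, 0, 20], 68], [[0, 0, 0], [0, 0, 8], 68], [[0, 0, 0], [0, 0, 0], 68], [[0, 0, 0], [0, 0, 0], 68]]'

```text
time: 14.3
tool_pos: [0.5787, -0.1362, 0.2083]
tcp_rot: [1.922, 2.483, 0.002]
wrist_force: [0.2, 0.3, 0.3]
width: 0.795
grip_force: 0.0
```

Request:
step_arm --targets '[[[0, 0, 0], [0, 0, 3], 68], [[0, 0, 0], [0, 0, 3], 68], [[0, 0, 0], [0, 0, 0], 68]]'

```text
time: 14.55
tool_pos: [0.58, -0.1373, 0.2037]
tcp_rot: [1.921, 2.48, 0.004]
wrist_force: [0.1, -0.2, -0.1]
width: 0.796
grip_force: 0.0
```

Request:
step_arm --targets '[[[0, 0, 0], [0, 0, 3], 68], [[0, 0, 0], [0, 0, 2], 68], [[0, 0, 0], [0, 0, 0], 68]]'

```text
time: 14.8
tool_pos: [0.5795, -0.1374, 0.1978]
tcp_rot: [1.922, 2.481, 0.003]
wrist_force: [-0.0, -0.2, -0.3]
width: 0.794
grip_force: 0.0
```

```bash
python3 - <<'E'
from cov import *
p,r=tool();print(p,r.as_matrix().round(3)[2],read_state()["width"],read_state()["wrist_force"])
d=p-O;print("box coords",d@u,d@v)
E
```

```text
[ 0.57950497 -0.13737446  0.19778417] [-0.002  0.004 -1.   ] 0.7944607853215027 [-0.04820642 -0.23926708 -0.31399161]
box coords -0.06911458978809529 0.0008393961651935981
```

Request:
step_arm --targets '[[[0, 0, 0], [0, 0, 2], 68], [[0, 0, 0], [0, 0, 2], 68], [[0, 0, 0], [0, 0, 0], 68]]'

```text
time: 15.05
tool_pos: [0.5795, -0.1373, 0.1936]
tcp_rot: [1.922, 2.481, 0.003]
wrist_force: [0.8, 0.8, -1.3]
width: 0.801
grip_force: 0.0
```

Request:
step_arm --targets '[[[0, 0, 0], [0, 0, 0], 50], [[0, 0, 0], [0, 0, 0], 50], [[0, 0, 0], [0, 0, 0], 50], [[0, 0, 0], [0, 0, 0], 50]]' --grip_force 80

```text
time: 15.38
tool_pos: [0.5809, -0.1384, 0.195]
tcp_rot: [1.919, 2.478, 0.004]
wrist_force: [3.3, -4.4, 0.0]
width: 0.651
grip_force: 85.2
```

The cover is pinched (58 mm nominal). I'll tilt the notch end up about the tongue, then draw it back.

Request:
step_arm --targets '[[[0, 0.045, 0], [-3.8, 0, -7], 50], [[0, 0.045, 0], [-3.8, 0, -7], 50], [[0, 0.045, 0], [-3.8, 0, -7], 50], [[0, 0, 0], [0, 0, 0], 50], [[0, 0, 0], [0, 0, 0], 50]]'

```text
time: 15.8
tool_pos: [0.5832, -0.1496, 0.2145]
tcp_rot: [-1.86, -2.401, -0.13]
wrist_force: [3.2, -0.4, -1.5]
width: 0.646
grip_force: 96.6
```

Request:
step_arm --targets '[[[0, 0, 0], [4, 0, 0], 50], [[0, 0, 0], [4, 0, 0], 50], [[0, 0, 0], [0, 0, 0], 50]]'

```text
time: 16.05
tool_pos: [0.5807, -0.1405, 0.2156]
tcp_rot: [-1.858, -2.402, -0.129]
wrist_force: [4.0, -0.8, -1.5]
width: 0.648
grip_force: 96.7
```

```bash
python3 - <<'E'
from cov import *
save("top","tc");save("side","sc")
p,r=tool();print(p,r.as_matrix().round(3)[2],read_state()["width"],read_state()["wrist_force"],read_state()["torque"])
d=p-O;print("box coords",d@u,d@v)
for x,y in((-60,25),(-30,25),(0,25),(60,25),(75,25)):
    X=B(x/1e3,y/1e3,.125);print(x,y,"side",match("side","s0","sc",X))
E
```

```text
[ 0.58069135 -0.14053281  0.21570661] [ 0.133  0.005 -0.991] 0.6404846648170154 [ 3.4887577   0.97014964 -0.26492322] [ 0.10425619 -0.72468986  0.48741256]
box coords -0.06575992293798526 0.0011970839205355675
-60 25 side ((1, -8), 0.54)
-30 25 side ((0, -7), 0.7)
0 25 side ((-3, -1), 0.69)
60 25 side ((-7, 4), 0.79)
75 25 side ((-7, 4), 0.79)
```

Request:
step_arm --targets '[[[0, 0, 0], [4, 0, -1], 50], [[0, 0, 0], [3, 0, -3], 50], [[0, 0, 0], [1, 0, -8], 50], [[0, 0, 0], [2, 0, -10], 50], [[0, 0, 0], [0, 0, 0], 50]]'

```text
time: 16.57
tool_pos: [0.5786, -0.1343, 0.2403]
tcp_rot: [-1.859, -2.4, -0.129]
wrist_force: [-0.2, 0.4, -0.9]
width: 0.648
grip_force: 96.6
```

```bash
python3 - <<'E'
from cov import *
save("top","td");save("side","sd")
p,r=tool();print(p,r.as_matrix().round(3)[2],read_state()["wrist_force"],read_state()["torque"])
d=p-O;print("box coords",d@u,d@v)
for c in("top","side"):
  for q in("cover_tongue","cover_center","cover_lip"):print(c,q,[(np.round(x["at"],1)[::-1],round(x["score"],2)) for x in tip_of(c,q)[:2]])
for lab,L in(("tongue",-.156),("center",-.069)):
  for th in(0,.08,.16):
    t=p+r.apply(R.from_rotvec([0,-th,0]).apply([L,0,0])+np.array([0,0,.06]));print(lab,th,t.round(3),proj("top",t).round(1),proj("side",t).round(1))
E
```

```text
[ 0.57801028 -0.13449517  0.23864735] [ 0.134  0.002 -0.991] [-0.26658126  0.60093092 -1.97957359] [-0.00656752  0.01576524 -0.00176444]
box coords -0.07227630386203339 0.00011336128043516142
top cover_tongue [(array([326.1, 161.4]), 0.68)]
top cover_center [(array([302.9, 166. ]), 0.64)]
top cover_lip [(array([232.8, 122.1]), 0.52), (array([326.5, 159.4]), 0.17)]
side cover_tongue [(array([266.6, 129.3]), 0.68)]
side cover_center [(array([260.5, 140. ]), 0.57)]
side cover_lip [(array([253.4, 150.9]), 0.78)]
tongue 0 [ 0.615 -0.276  0.158] [[329.1 158.4]] [[264.6 123.7]]
tongue 0.08 [ 0.615 -0.278  0.171] [[330.1 157.4]] [[264.8 120.3]]
tongue 0.16 [ 0.615 -0.278  0.183] [[330.8 156.5]] [[264.9 117.1]]
center 0 [ 0.593 -0.193  0.17 ] [[305.  164.1]] [[258.6 135.9]]
center 0.08 [ 0.593 -0.193  0.175] [[305.3 163.6]] [[258.6 134.3]]
center 0.16 [ 0.593 -0.193  0.181] [[305.6 163.3]] [[258.6 132.9]]
```

The cover is free, with just its own weight on the wrist. I'll carry it to the tray.

```bash
python3 - <<'E'
from cov import *
for n,z,cs in(("tray",.022,[(162,138),(228,137),(227.5,181),(162,181)]),("tub",.055,[(110,192),(179,194),(176,241),(107,238)])):
    q=np.array([atz("top",c,z)[:2] for c in cs]);print(n,q.mean(0).round(4),q.round(3).tolist())
read_camera("top")
for n,z in(("tray",.022),("tub",.055)):
    r=look_for("top",n)[:1]
    for k in r:print(n,k)
p,r=tool()
plan([((p[0],p[1]+.005,.30),r,50,1),((.6525,.268,.27),rot(92,.055*57.3),50,1),((.6525,.268,.13),rot(92,.055*57.3),50,1)],dmax=40)
E
```

```text
tray [0.6506 0.1918] [[0.732, 0.314], [0.734, 0.07], [0.568, 0.072], [0.57, 0.311]]
tub [0.4378 0.3683] [[0.525, 0.488], [0.515, 0.243], [0.349, 0.251], [0.362, 0.492]]
tray {'extent': [161.0, 135.7, 231.3, 179.1], 'score': 0.73}
tub {'extent': [105.2, 191.7, 182.9, 236.1], 'score': 0.6}
[[[0,0,0],[6.5,0.7,-30.1],50],[[0,0,0],[6.5,0.8,-30.2],50],[[-0.002,-0.007,0.02],[32.7,15.5,7.2],50],[[-0.002,-0.007,0.02],[33.0,14.8,7.0],50],[[-0.002,-0.007,0.02],[33.4,14.2,6.8],50]]
[[[-0.002,-0.007,0.02],[33.7,13.5,6.6],50],[[-0.002,-0.007,0.02],[34.0,12.8,6.4],50],[[-0.002,-0.007,0.02],[34.3,12.1,6.2],50],[[-0.002,-0.007,0.02],[34.6,11.4,5.9],50],[[-0.002,-0.007,0.02],[34.8,10.7,5.7],50]]
[[[-0.002,-0.007,0.02],[35.1,10,5.5],50],[[-0.002,-0.007,0.02],[35.3,9.3,5.3],50],[[0.003,-0.009,0.017],[35.5,8.5,5.0],50],[[-0,-0,-0],[-1.9,0,35.0],50],[[-0,-0,-0],[-1.9,0,35.0],50]]
[[[-0,-0,-0],[-1.9,0,35.0],50],[[-0,-0,-0],[-2.0,0,34.8],50]]
```

Request:
step_arm --targets '[[[0, 0, 0], [6, 0, -30], 50], [[0, 0, 0], [6, 0, -30], 50], [[0, -0.007, 0.02], [33, 15, 7], 50], [[0, -0.007, 0.02], [33, 15, 7], 50], [[0, -0.007, 0.02], [33, 14, 7], 50]]'

```text
time: 17.53
tool_pos: [0.5979, -0.0224, 0.293]
tcp_rot: [-1.945, -2.354, -0.108]
wrist_force: [0.0, -0.5, -1.4]
width: 0.646
grip_force: 96.6
```

Request:
step_arm --targets '[[[0, -0.007, 0.02], [34, 13.5, 6.5], 50], [[0, -0.007, 0.02], [34, 13, 6.5], 50], [[0, -0.007, 0.02], [34, 12, 6], 50], [[0, -0.007, 0.02], [35, 11, 6], 50], [[0, -0.007, 0.02], [35, 11, 6], 50]]'

```text
time: 17.95
tool_pos: [0.6303, 0.1604, 0.2771]
tcp_rot: [-2.073, -2.273, -0.065]
wrist_force: [0.3, -0.4, -1.4]
width: 0.646
grip_force: 96.6
```

Request:
step_arm --targets '[[[0, -0.007, 0.02], [35, 10, 5.5], 50], [[0, -0.007, 0.02], [35, 9, 5], 50], [[0, -0.009, 0.017], [35, 8, 5], 50], [[0, 0, 0], [0, 0, 0], 50], [[0, 0, 0], [0, 0, 0], 50]]'

```text
time: 18.37
tool_pos: [0.649, 0.2685, 0.2676]
tcp_rot: [-2.142, -2.229, -0.037]
wrist_force: [0.4, 0.1, -1.6]
width: 0.641
grip_force: 96.6
```

```bash
python3 - <<'E'
from cov import *
save("top","te");save("side","se")
p,r=tool();print(p,r.as_matrix().round(3),read_state()["wrist_force"],read_state()["width"])
for q in("cover_tongue","cover_center","cover_lip"):
  a=tip_of("top",q)[:1];b=tip_of("side",q)[:1]
  print(q,[(np.round(x["at"],1)[::-1],round(x["score"],2)) for x in a+b])
  if a and b:print(tri(np.array(a[0]["at"])[::-1],np.array(b[0]["at"])[::-1]))
for lab,L in(("tongue",-.156),("center",-.069)):
  for th in(-.085,0):
    t=p+r.apply(R.from_rotvec([0,-th,0]).apply([L,0,0])+np.array([0,0,.064]));print(lab,th,t.round(3),proj("top",t).round(1),proj("side",t).round(1))
plan([((.6515,.266,.15),rot(92,.055*57.3),50,1)])
E
```

```text
[0.64917832 0.26595278 0.26814523] [[-0.036  0.999 -0.019]
 [ 0.998  0.037  0.051]
 [ 0.052 -0.017 -0.999]] [-0.70425265 -0.12297608 -1.92702696] 0.6456488879989071
cover_tongue [(array([212.6, 146.7]), 0.57), (array([185.5, 189.6]), 0.89)]
(array([0.65376318, 0.11450219, 0.1701072 ]), np.float64(0.003644927323379866))
cover_center [(array([184.4, 147.2]), 0.77), (array([167. , 205.9]), 0.69)]
(array([0.64406192, 0.20423988, 0.19484224]), np.float64(0.007639171913046322))
cover_lip [(array([165.4, 145.7]), 0.68), (array([144. , 221.6]), 0.79)]
(array([0.65509422, 0.26988244, 0.193945  ]), np.float64(0.003687941780841154))
tongue -0.085 [0.653 0.115 0.183] [[212.5 146.3]] [[184.3 186.1]]
tongue 0 [0.654 0.114 0.196] [[212.5 145.1]] [[183.8 182.1]]
center -0.085 [0.65  0.201 0.195] [[186.  146.4]] [[164.3 203.9]]
center 0 [0.65  0.2   0.201] [[185.9 145.9]] [[164.  202.1]]
[[[-0.005,0.001,-0],[-1.8,1.3,39.6],50],[[-0.005,0.001,-0],[-1.8,1.1,39.6],50],[[-0.006,0,-0.001],[-1.8,0.9,39.6],50]]
```

Request:
step_arm --targets '[[[-0.005, 0, 0], [-2, 1, 40], 50], [[-0.005, 0, 0], [-2, 1, 40], 50], [[-0.006, 0, 0], [-2, 1, 40], 50], [[0, 0, 0], [-1, 0, 27], 50], [[0, 0, 0], [0, 0, 0], 50]]'

```text
time: 19.18
tool_pos: [0.6458, 0.2645, 0.113]
tcp_rot: [-2.152, -2.227, -0.036]
wrist_force: [-2.2, -0.5, -2.1]
width: 0.644
grip_force: 96.6
```

Request:
step_arm --targets '[[[0, 0, 0], [0, 0, 8], 50], [[0, 0, 0], [0, 0, 8], 50], [[0, 0, 0], [0, 0, 4], 50], [[0, 0, 0], [0, 0, 0], 50]]'

```text
time: 19.52
tool_pos: [0.6518, 0.2683, 0.1026]
tcp_rot: [-2.155, -2.234, -0.059]
wrist_force: [0.0, -0.1, -2.4]
width: 0.646
grip_force: 96.6
```

Request:
step_arm --targets '[[[0, 0, 0], [0, 0, 2.5], 50], [[0, 0, 0], [0, 0, 0], 50], [[0, 0, 0], [0, 0, 0], 50]]'

```text
time: 19.77
tool_pos: [0.6514, 0.2684, 0.0999]
tcp_rot: [-2.155, -2.234, -0.058]
wrist_force: [-0.8, 0.4, -1.0]
width: 0.645
grip_force: 96.6
```

Request:
step_arm --targets '[[[0, 0, 0], [0, 0, 2.5], 50], [[0, 0, 0], [0, 0, 0], 50], [[0, 0, 0], [0, 0, 0], 50]]'

```text
time: 20.02
tool_pos: [0.6508, 0.2683, 0.0963]
tcp_rot: [-2.154, -2.233, -0.056]
wrist_force: [0.0, 0.8, -1.0]
width: 0.645
grip_force: 96.6
```

Request:
step_arm --targets '[[[0, 0, 0], [0, 0, 2], 50], [[0, 0, 0], [0, 0, 0], 50], [[0, 0, 0], [0, 0, 0], 50]]'

```text
time: 20.27
tool_pos: [0.6512, 0.2686, 0.095]
tcp_rot: [-2.155, -2.233, -0.057]
wrist_force: [-0.4, 0.1, 2.1]
width: 0.648
grip_force: 97.0
```

Request:
step_arm --targets '[[[0, 0, 0], [0, 0, 1.5], 50], [[0, 0, 0], [0, 0, 0], 50], [[0, 0, 0], [0, 0, 0], 50]]'

```text
time: 20.52
tool_pos: [0.6512, 0.2688, 0.0948]
tcp_rot: [-2.155, -2.233, -0.058]
wrist_force: [-3.8, -1.1, 8.9]
width: 0.646
grip_force: 97.8
```

Request:
step_arm --targets '[[[0, 0, 0], [0, 0, -1], 50], [[0, 0, 0], [0, 0, 0], 64], [[0, 0, 0], [0, 0, 0], 72], [[0, 0, 0], [0, 0, 0], 72], [[0, 0, 0], [0, 0, -10], 72]]'

```text
time: 20.93
tool_pos: [0.6492, 0.2673, 0.1013]
tcp_rot: [-2.153, -2.232, -0.05]
wrist_force: [-0.8, 0.3, -1.3]
width: 0.844
grip_force: 0.0
```

Request:
step_arm --targets '[[[0, 0, 0], [0, 0, -30], 72], [[0, 0, 0], [0, 0, -40], 72], [[0, 0, 0], [0, 0, -40], 72], [[0, 0, 0], [0, 0, -40], 60]]'

```text
time: 21.27
tool_pos: [0.6509, 0.2597, 0.2554]
tcp_rot: [-2.154, -2.233, -0.055]
wrist_force: [0.2, 0.1, 0.2]
width: 0.718
grip_force: 0.0
```

```bash
python3 - <<'E'
from cov import *
save("top","tf");save("side","sf")
p,r=tool();print(p,r.as_matrix().round(3)[:,0],read_state()["wrist_force"],read_state()["width"])
for q in("cover_tongue","cover_center","cover_lip","filter_tab","tray"):
  a=tip_of("top",q)[:1];b=tip_of("side",q)[:1]
  print(q,[(np.round(x["at"],1)[::-1],round(x["score"],2)) for x in a+b])
  if a and b:print(tri(np.array(a[0]["at"])[::-1],np.array(b[0]["at"])[::-1]))
for c in("top","side"):
  for k in cut_out(c,"cover_center")[:1]:
    cn=max(cv2.findContours(k["region"].astype(np.uint8),0,2)[0],key=cv2.contourArea)
    re=cv2.minAreaRect(np.array([atz(c,x,.025)[:2]*1e3 for x in cn[:,0].astype(float)],np.float32));print(c,k["score"],re)
X=B(0,0,.0);print(X)
plan([((.62,.05,.28),rot(100),50,1),((X[0],X[1],.26),rot(104.5-0),50,1)],dmax=40)
E
```

```text
[0.65567158 0.26119142 0.26497917] [-0.036  0.998  0.057] [1.50605861 0.09895797 1.60035557] 0.7063265642490004
cover_tongue [(array([213.7, 157.3]), 0.94), (array([191.5, 232.2]), 0.56)]
(array([ 6.57286549e-01,  1.22257582e-01, -1.93381364e-04]), np.float64(0.01084200347551318))
cover_center [(array([191.2, 158.8]), 0.87), (array([176.8, 248.4]), 0.59)]
(array([0.64742612, 0.20327546, 0.02003041]), np.float64(0.010342448583745032))
cover_lip [(array([303.5, 175.9]), 0.63), (array([154.5, 265.7]), 0.7)]
(array([ 0.82724648, -0.1117448 , -0.48449131]), np.float64(0.4171781072946672))
filter_tab [(array([303.1, 166.5]), 0.58), (array([254.5, 244.4]), 0.73)]
(array([ 0.70373579, -0.28312873, -0.52378468]), np.float64(0.0848778083769689))
tray [(array([193.7, 158.1]), 0.59), (array([175. , 247.8]), 0.8)]
(array([0.65601077, 0.1970455 , 0.00918827]), np.float64(0.003345944304462405))
top 0.67 ((651.8785400390625, 167.44979858398438), (99.4447250366211, 56.5063362121582), 89.53421783447266)
side 0.6 ((651.7894897460938, 201.56863403320312), (151.30369567871094, 65.79386138916016), 88.31156158447266)
[ 0.596  -0.2045  0.    ]
[[[0,-0.009,-0.023],[-34.5,-6.4,-6.3],50],[[0,-0.009,-0.023],[-34.4,-7.2,-6.0],50],[[0,-0.009,-0.023],[-34.3,-8.0,-5.7],50],[[0,-0.009,-0.023],[-34.1,-8.8,-5.4],50],[[0,-0.009,-0.023],[-34.0,-9.6,-5.1],50]]
[[[0.002,-0.007,-0.024],[-33.8,-10.4,-5.0],50],[[-0,-0,-0.011],[-35.2,-9.7,2.9],50],[[-0,-0,-0.011],[-35.1,-10.1,2.9],50],[[-0,-0,-0.011],[-35.0,-10.5,2.9],50],[[-0,-0,-0.011],[-34.9,-10.9,2.9],50]]
[[[-0,-0,-0.011],[-34.7,-11.2,2.9],50],[[-0,-0,-0.011],[-34.6,-11.6,2.9],50],[[-0,-0,-0.012],[-34.5,-11.9,2.6],50]]
```

The cover is in the tray and lying inside its walls. Next I'll go to the filter, turning the gripper so it closes along the box's x.

```bash
python3 - <<'E'
from cov import *
plan([((.60,.02,.28),rot(14.5),50,12)],dmax=40)
E
```

```text
[[[-0.003,-0.004,0.113],[-19.7,-5.0,-3.3],50],[[-0.003,-0.004,0.113],[-20.1,-2.7,-3.2],50],[[-0.003,-0.004,0.113],[-20.3,-0.4,-3.2],50],[[-0.003,-0.004,0.113],[-20.3,1.9,-3.1],50],[[-0.003,-0.004,0.113],[-19.9,4.2,-3.0],50]]
[[[-0.003,-0.004,0.113],[-19.3,6.4,-2.9],50],[[-0.003,-0.004,0.113],[-18.5,8.6,-2.8],50],[[-0.003,-0.004,0.113],[-17.4,10.6,-2.7],50],[[-0.003,-0.004,0.113],[-16.1,12.5,-2.6],50],[[-0.003,-0.004,0.113],[-14.6,14.2,-2.5],50]]
[[[-0.003,-0.004,0.113],[-12.9,15.8,-2.4],50],[[-0.001,0,0.11],[-11.2,17.3,-2.1],50]]
```

Request:
step_arm --targets '[[[-0.003, -0.004, 0.113], [-20, -5, -3], 50], [[-0.003, -0.004, 0.113], [-20, -3, -3], 50], [[-0.003, -0.004, 0.113], [-20, 0, -3], 50], [[-0.003, -0.004, 0.113], [-20, 2, -3], 50], [[-0.003, -0.004, 0.113], [-20, 4, -3], 50]]'

```text
time: 22.38
tool_pos: [0.6299, 0.1596, 0.2641]
tcp_rot: [-2.71, -1.545, -0.033]
wrist_force: [-0.2, 0.1, 0.1]
width: 0.59
grip_force: 0.0
```

Request:
step_arm --targets '[[[-0.003, -0.004, 0.113], [-19, 6, -3], 50], [[-0.003, -0.004, 0.113], [-18, 9, -3], 50], [[-0.003, -0.004, 0.113], [-17, 11, -3], 50], [[-0.003, -0.004, 0.113], [-16, 12, -3], 50], [[-0.003, -0.004, 0.113], [-15, 14, -2], 50]]'

```text
time: 22.8
tool_pos: [0.6091, 0.0606, 0.2764]
tcp_rot: [-3.051, -0.732, -0.007]
wrist_force: [0.3, -0.6, 0.1]
width: 0.586
grip_force: 0.0
```

Request:
step_arm --targets '[[[-0.003, -0.004, 0.113], [-13, 16, -2], 50], [[0, 0, 0.11], [-11, 17, -2], 50], [[0, 0, 0], [0, 0, 0], 50]]'

```text
time: 23.05
tool_pos: [0.6004, 0.0185, 0.2805]
tcp_rot: [3.117, 0.387, 0.002]
wrist_force: [1.2, 0.2, 0.1]
width: 0.586
grip_force: 0.0
```

```bash
python3 - <<'E'
from cov import *
a=save("top","tg");b=save("side","sg")
p,r=tool();print(p,r.as_matrix().round(3),read_state()["q"].round(2))
for c in("top","side"):
  for k in tip_of(c,"filter_tab")[:2]:
    X=atz(c,np.array(k["at"])[::-1],.1);print(c,np.round(k["at"],1),round(k["score"],2),X.round(4),"box",((X-O)@u).round(4),((X-O)@v).round(4))
  for k in cut_out(c,"filter_tab")[:1]:
    X=np.array([atz(c,(x,y),.089)-O for y,x in np.argwhere(k["region"])]);print(c,k["score"],"box x",np.percentile(X@u,[2,50,98]).round(3),"y",np.percentile(X@v,[2,50,98]).round(3))
  # brightness profile along box x on centre line at tab-top height
  g=cv2.cvtColor(a if c=="top" else b,cv2.COLOR_RGB2GRAY).astype(np.float32)
  for y in(0,.01):
    xs=np.arange(-.09,.1,.005);P=np.array([proj(c,B(x,y,.105))[0] for x in xs],np.float32);print(c,y,cv2.remap(g,P[:,0],P[:,1],1).ravel().astype(int).tolist())
E
```

```text
[0.60080816 0.02096892 0.28015093] [[ 0.968  0.251  0.001]
 [ 0.251 -0.968  0.002]
 [ 0.002 -0.001 -1.   ]] [-0.01  0.14  1.79  0.    1.2   1.31]
top [163.4 303.5] 0.94 [ 0.6123 -0.1969  0.1   ] box -0.0033 0.0177
top 0.6 box x [-0.058  0.001  0.059] y [-0.015  0.003  0.022]
top 0 [75, 74, 73, 72, 73, 66, 41, 26, 24, 22, 29, 27, 26, 29, 30, 31, 18, 13, 30, 24, 27, 29, 30, 26, 29, 25, 27, 25, 28, 17, 21, 25, 81, 87, 44, 49, 86, 87]
top 0.01 [71, 75, 74, 73, 75, 64, 34, 28, 26, 24, 26, 28, 29, 29, 25, 32, 21, 6, 25, 26, 27, 29, 28, 25, 26, 28, 24, 24, 26, 17, 19, 19, 72, 87, 73, 50, 84, 88]
side [151.2 257.2] 0.69 [ 0.6025 -0.2017  0.1   ] box -0.0011 0.007
side 0.51 box x [-0.032  0.015  0.064] y [-0.013  0.006  0.024]
side 0 [40, 44, 64, 69, 68, 67, 65, 52, 34, 35, 37, 39, 36, 24, 20, 20, 29, 27, 17, 31, 41, 39, 34, 35, 38, 38, 37, 30, 42, 41, 41, 41, 39, 38, 53, 75, 73, 54]
side 0.01 [37, 50, 69, 66, 68, 65, 68, 59, 40, 42, 38, 37, 38, 35, 30, 26, 25, 24, 25, 34, 40, 38, 37, 40, 36, 38, 34, 31, 34, 40, 40, 36, 32, 45, 59, 71, 68, 39]
```

```bash
python3 - <<'E'
from cov import *
plan([((.5953,-.2016,.235),rot(14.5),50,1),((.5953,-.2016,.166),rot(14.5),50,3)],dmax=40)
E
```

```text
[[[-0,-0,0],[-10.3,35.9,7.4],50],[[-0,-0,0],[-10.3,35.9,7.4],50],[[-0,-0,0],[-10.3,35.9,7.4],50],[[-0,-0,0],[-10.3,35.9,7.4],50],[[-0,-0,0],[-10.3,35.9,7.4],50]]
[[[-0.001,-0.001,0.002],[-10.4,35.8,7.5],50],[[-0,0,-0],[0,0,23.0],50],[[-0,0,-0],[0,0,23.0],50],[[-0,0,-0],[0,0.1,23.0],50]]
```

Request:
step_arm --targets '[[[0, 0, 0], [-10, 36, 7.4], 50], [[0, 0, 0], [-10, 36, 7.4], 50], [[0, 0, 0], [-10, 36, 7.4], 50], [[0, 0, 0], [-10, 36, 7.4], 50], [[0, 0, 0], [-10, 36, 7.4], 50]]'

```text
time: 23.77
tool_pos: [0.5977, -0.1658, 0.2424]
tcp_rot: [-3.115, -0.401, -0.002]
wrist_force: [0.1, 0.4, -0.2]
width: 0.583
grip_force: 0.0
```

Request:
step_arm --targets '[[[0, 0, 0], [-12, 35.5, 7.4], 50], [[0, 0, 0], [0, 0, 5], 50], [[0, 0, 0], [0, 0, 0], 50], [[0, 0, 0], [0, 0, 0], 50]]'

```text
time: 24.1
tool_pos: [0.5947, -0.2019, 0.2296]
tcp_rot: [-3.114, -0.397, 0.0]
wrist_force: [0.7, 0.3, 0.4]
width: 0.586
grip_force: 0.0
```

```bash
python3 - <<'E'
from cov import *
p,r=tool();print(p,r.as_matrix().round(3)[2],((p-O)@u).round(4),((p-O)@v).round(4))
plan([((.5953,-.2016,.166),rot(14.5),50,4)],dmax=40)
E
```

```text
[ 0.59468981 -0.20185808  0.22962473] [ 0.    -0.002 -1.   ] -0.0029 -0.0006
[[[-0.001,-0,0],[0.2,0,15.9],50],[[-0.001,-0,0],[0.2,-0,15.9],50],[[-0.001,-0,0],[0.2,-0,15.9],50],[[0.001,-0,0],[0.1,-0,15.9],50]]
```

Request:
step_arm --targets '[[[0, 0, 0], [0, 0, 25], 50], [[0, 0, 0], [0, 0, 20], 50], [[0, 0, 0], [0, 0, 12], 50], [[0, 0, 0], [0, 0, 6], 50], [[0, 0, 0], [0, 0, 0], 50]]'

```text
time: 24.52
tool_pos: [0.5942, -0.2009, 0.1658]
tcp_rot: [-3.114, -0.399, 0.003]
wrist_force: [0.3, 0.6, 1.0]
width: 0.587
grip_force: 0.0
```

Request:
step_arm --targets '[[[0, 0, 0], [0, 0, 0], 2], [[0, 0, 0], [0, 0, 0], 2], [[0, 0, 0], [0, 0, 0], 2], [[0, 0, 0], [0, 0, 0], 2], [[0, 0, 0], [0, 0, 0], 2]]' --grip_force 60

```text
time: 24.93
tool_pos: [0.5961, -0.2031, 0.1695]
tcp_rot: [3.116, 0.396, 0.007]
wrist_force: [0.4, 0.4, 5.9]
width: 0.15
grip_force: 61.8
```

Request:
step_arm --targets '[[[0, 0, 0], [0, 0, -5], 2], [[0, 0, 0], [0, 0, -15], 2], [[0, 0, 0], [0, 0, -25], 2], [[0, 0, 0], [0, 0, -30], 2], [[0, 0, 0], [0, 0, -30], 2]]'

```text
time: 25.35
tool_pos: [0.5935, -0.2021, 0.2714]
tcp_rot: [-3.113, -0.396, 0.005]
wrist_force: [1.2, -1.2, -2.1]
width: 0.139
grip_force: 61.2
```

Request:
step_arm --targets '[[[0, 0, 0], [0, 0, -25], 2], [[0, 0, 0], [0, 0, 0], 2], [[0, 0, 0], [0, 0, 0], 2]]'

```text
time: 25.6
tool_pos: [0.5952, -0.203, 0.299]
tcp_rot: [3.116, 0.397, 0.006]
wrist_force: [-0.5, -0.4, -2.8]
width: 0.143
grip_force: 61.3
```

```bash
python3 - <<'E'
from cov import *
a=save("top","th");b=save("side","sh")
p,r=tool();print(p,r.as_matrix().round(3)[2],read_state()["wrist_force"],read_state()["q"].round(2))
for q in("filter_tab",):
  A=look_for("top",q)[:1];C=look_for("side",q)[:1];print(A,C)
t=p+r.apply([0,0,.069]);print(proj("side",t),proj("side",t-[0,0,.061]))
for k in(0,):
  print("tub",[ (atz(c,np.array(x["at"])[::-1],.004).round(4),round(x["score"],2)) for c in("top","side") for x in tip_of(c,"tub")[:1]])
plan([((.441,.370,.285),rot(14.5),2,1),((.441,.370,.15),rot(14.5),2,1)],dmax=38)
E
```

```text
[ 0.59358447 -0.2023289   0.29523411] [-0.002 -0.003 -1.   ] [-0.19253102  0.65060617 -2.24724317] [-0.37  0.18  1.72  0.    1.24  0.95]
[{'extent': [367.0, 155.3, 397.1, 178.5], 'score': 0.68}] [{'extent': [244.8, 112.2, 268.9, 148.4], 'score': 0.68}]
[[260.03985046 119.09067938]] [[259.87619936 135.56111652]]
tub [(array([0.4372, 0.3696, 0.004 ]), 0.93), (array([0.4448, 0.3745, 0.004 ]), 0.68)]
[[[-0,0,0],[-0.3,-37.0,0.7],2],[[-0,0,0],[-0.3,-37.0,0.7],2],[[-0,0,0],[-0.3,-37.0,0.7],2],[[-0,0,0],[-0.3,-37.0,0.7],2],[[-0,0,0],[-0.3,-37.0,0.7],2]]
[[[-0,0,0],[-0.3,-37.0,0.7],2],[[-0,0,0],[-0.3,-37.0,0.7],2],[[-0,0,0],[-0.3,-37.0,0.7],2],[[-0,0,0],[-0.3,-37.0,0.7],2],[[-0,0,0],[-0.3,-37.0,0.7],2]]
[[[-0,0,0],[-0.3,-37.0,0.7],2],[[-0,0,0],[-0.3,-37.0,0.7],2],[[-0,0,0],[-0.3,-37.0,0.7],2],[[-0,0,0],[-0.3,-37.0,0.7],2],[[-0,0,0],[-0.3,-37.0,0.7],2]]
[[[-0.003,0.002,0],[0,-37.3,1.3],2],[[-0,0,0],[0,0,33.8],2],[[-0,0,0],[0,0,33.8],2],[[-0,0,0],[0,0,33.8],2],[[-0,0,0],[0,0,33.6],2]]
```

The filter is out, with its weight on the wrist and its bottom edge at about z=0.165. I'll carry it to the tub.

Request:
step_arm --targets '[[[0, 0, 0], [0, -20, 0], 2], [[0, 0, 0], [0, -34, 0], 2], [[0, 0, 0], [0, -37, 0], 2], [[0, 0, 0], [0, -37, 0], 2], [[0, 0, 0], [0, -37, 0], 2]]'

```text
time: 26.32
tool_pos: [0.5523, -0.0417, 0.2962]
tcp_rot: [-3.115, -0.395, 0.002]
wrist_force: [0.8, -0.1, -2.1]
width: 0.148
grip_force: 61.3
```

Request:
step_arm --targets '[[[0, 0, 0], [0, -37, 0], 2], [[0, 0, 0], [0, -37, 0], 2], [[0, 0, 0], [-1, -37, 0], 2], [[0, 0, 0], [-1, -37, 0], 2], [[0, 0, 0], [-1, -37, 0], 2]]'

```text
time: 26.73
tool_pos: [0.5029, 0.1369, 0.2967]
tcp_rot: [-3.116, -0.396, 0.001]
wrist_force: [0.1, -0.4, -1.8]
width: 0.144
grip_force: 61.3
```

Request:
step_arm --targets '[[[0, 0, 0], [-1, -37, 2], 2], [[0, 0, 0], [-1, -37, 2], 2], [[0, 0, 0], [0, -37, 2], 2], [[0, 0, 0], [0, -37, 2], 2], [[0, 0, 0], [0, -37, 2], 2]]'

```text
time: 27.15
tool_pos: [0.4547, 0.3154, 0.2868]
tcp_rot: [-3.116, -0.397, 0.0]
wrist_force: [0.6, -0.7, -3.1]
width: 0.144
grip_force: 61.3
```

Request:
step_arm --targets '[[[0, 0, 0], [0, -28, 2], 2], [[0, 0, 0], [0, -12, 2], 2], [[0, 0, 0], [0, 0, 0], 2], [[0, 0, 0], [0, 0, 0], 2]]'

```text
time: 27.48
tool_pos: [0.4453, 0.3525, 0.2827]
tcp_rot: [3.115, 0.399, -0.001]
wrist_force: [0.3, -0.7, -2.6]
width: 0.141
grip_force: 61.2
```

```bash
python3 - <<'E'
from cov import *
a=save("top","ti");b=save("side","si")
p,r=tool();print(p,r.as_matrix().round(3)[2],read_state()["wrist_force"],read_state()["width"])
print([ (atz(c,np.array(x["at"])[::-1],.004).round(4),round(x["score"],2)) for c in("top","side") for x in tip_of(c,"tub")[:1]])
for c in("top","side"):
  for k in cut_out(c,"filter_tab")[:1]:print(c,k["extent"],k["score"])
t=p+r.apply([0,0,.069]);print(proj("side",t),proj("side",t-[0,0,.061]),proj("top",t))
plan([((.441,.370,.15),rot(14.5),2,1)],dmax=38)
E
```

```text
[0.44602724 0.351512   0.28330834] [ 0.  0. -1.] [-0.57254181 -0.57416607 -2.67448481] 0.1410761388340653
[(array([0.443 , 0.3719, 0.004 ]), 0.59), (array([0.4504, 0.3748, 0.004 ]), 0.79)]
top [120.4, 198.0, 160.2, 220.4] 0.73
side [85.4, 293.8, 153.2, 352.3] 0.42
[[196.91379245 278.41181946]] [[199.96076075 294.30189321]] [[136.84709805 207.42665389]]
[[[-0,-0,-0],[-0.2,-4.8,33.5],2],[[-0,-0,-0],[-0.2,-4.8,33.5],2],[[-0,-0,-0],[-0.2,-4.8,33.5],2],[[-0.001,-0.001,-0.002],[-0.2,-4.7,33.5],2]]
```

Request:
step_arm --targets '[[[0, 0, 0], [0, -5, 30], 2], [[0, 0, 0], [0, -5, 35], 2], [[0, 0, 0], [0, -5, 35], 2], [[0, 0, 0], [0, -4, 30], 2], [[0, 0, 0], [0, 0, 8], 2]]'

```text
time: 28.2
tool_pos: [0.4385, 0.3688, 0.1405]
tcp_rot: [3.113, 0.395, -0.011]
wrist_force: [-0.8, -1.8, -3.1]
width: 0.143
grip_force: 61.2
```

Request:
step_arm --targets '[[[0, 0, 0], [0, 0, 3], 2], [[0, 0, 0], [0, 0, 2], 2], [[0, 0, 0], [0, 0, 0], 2], [[0, 0, 0], [0, 0, 0], 2]]'

```text
time: 28.53
tool_pos: [0.4428, 0.372, 0.1434]
tcp_rot: [-3.113, -0.396, -0.007]
wrist_force: [0.6, -0.4, -2.1]
width: 0.147
grip_force: 61.3
```

Request:
step_arm --targets '[[[0, 0, 0], [0, 0, 2], 2], [[0, 0, 0], [0, 0, 0], 2], [[0, 0, 0], [0, 0, 0], 2]]'

```text
time: 28.78
tool_pos: [0.4416, 0.3715, 0.1398]
tcp_rot: [-3.115, -0.397, -0.004]
wrist_force: [0.0, 0.3, -1.8]
width: 0.146
grip_force: 61.3
```

Request:
step_arm --targets '[[[0, 0, 0], [0, 0, 2.5], 2], [[0, 0, 0], [0, 0, 0], 2], [[0, 0, 0], [0, 0, 0], 2]]'

```text
time: 29.03
tool_pos: [0.442, 0.3712, 0.1372]
tcp_rot: [-3.116, -0.397, -0.004]
wrist_force: [1.8, -3.2, 4.0]
width: 0.141
grip_force: 61.0
```

Request:
step_arm --targets '[[[0, 0, 0], [0, 0, 2], 2], [[0, 0, 0], [0, 0, 0], 2], [[0, 0, 0], [0, 0, 0], 2]]'

```text
time: 29.28
tool_pos: [0.4425, 0.3707, 0.136]
tcp_rot: [3.116, 0.397, 0.005]
wrist_force: [1.0, -7.1, 8.6]
width: 0.14
grip_force: 61.9
```

Request:
step_arm --targets '[[[0, 0, 0], [0, 0, 1.5], 2], [[0, 0, 0], [0, 0, 0], 2], [[0, 0, 0], [0, 0, 0], 2]]'

```text
time: 29.53
tool_pos: [0.4428, 0.3705, 0.1356]
tcp_rot: [3.116, 0.398, 0.005]
wrist_force: [0.6, -10.6, 14.4]
width: 0.145
grip_force: 62.7
```

Request:
step_arm --targets '[[[0, 0, 0], [0, 0, -2], 2], [[0, 0, 0], [0, 0, 0], 12], [[0, 0, 0], [0, 0, 0], 25], [[0, 0, 0], [0, 0, 0], 40], [[0, 0, 0], [0, 0, 0], 40]]'

```text
time: 29.95
tool_pos: [0.4406, 0.3714, 0.1342]
tcp_rot: [-3.115, -0.397, 0.0]
wrist_force: [-0.5, -0.4, -0.1]
width: 0.47
grip_force: 0.0
```

Request:
step_arm --targets '[[[0, 0, 0], [0, 0, -10], 40], [[0, 0, 0], [0, 0, -30], 40], [[0, 0, 0], [0, 0, -40], 40], [[0, 0, 0], [0, 0, -40], 40], [[0, 0, 0], [0, 0, -40], 40]]'

```text
time: 30.37
tool_pos: [0.4404, 0.371, 0.2966]
tcp_rot: [-3.116, -0.397, 0.0]
wrist_force: [1.5, 0.1, 0.1]
width: 0.47
grip_force: 0.0
```

Request:
step_arm --targets '[[[0, 0, 0], [-10, 38, 0], 40], [[0, 0, 0], [-10, 38, 0], 40], [[0, 0, 0], [-10, 38, 0], 40], [[0, 0, 0], [-10, 38, 0], 40], [[0, 0, 0], [-10, 38, 0], 40]]'

```text
time: 30.78
tool_pos: [0.4397, 0.1734, 0.2953]
tcp_rot: [-3.115, -0.399, -0.003]
wrist_force: [0.9, 0.1, 0.7]
width: 0.468
grip_force: 0.0
```

Request:
step_arm --targets '[[[0, 0, 0], [0, 38, 0], 40], [[0, 0, 0], [0, 38, 0], 40], [[0, 0, 0], [0, 38, 0], 40], [[0, 0, 0], [0, 38, 0], 40], [[0, 0, 0], [0, 30, 0], 40]]'

```text
time: 31.2
tool_pos: [0.486, -0.0039, 0.2952]
tcp_rot: [-3.116, -0.396, -0.003]
wrist_force: [0.1, 1.0, -0.3]
width: 0.471
grip_force: 0.0
```

```bash
python3 - <<'E'
from cov import *
a=save("top","tj");b=save("side","sj");print(read_state()["wrist_force"],tool()[0])
def rect(c,q,z):
  for k in cut_out(c,q)[:2]:
    cn=max(cv2.findContours(k["region"].astype(np.uint8),0,2)[0],key=cv2.contourArea)
    re=cv2.minAreaRect(np.array([atz(c,x,z)[:2]*1e3 for x in cn[:,0].astype(float)],np.float32));print(c,q,round(k["score"],2),np.round(re[0]),np.round(re[1]),round(re[2],1))
for c in("top","side"):
  rect(c,"filter_tab",.054);rect(c,"cover_center",.028);rect(c,"tub",.055);rect(c,"tray",.022);rect(c,"bar_grip",.012)
for q in("filter_tab","cover_center","cover_tongue","cover_lip"):
  A=tip_of("top",q)[:1];C=tip_of("side",q)[:1]
  if A and C:print(q,tri(np.array(A[0]["at"])[::-1],np.array(C[0]["at"])[::-1]),A[0]["score"],C[0]["score"])
# moved things: difference vs start outside robot
for c,n0,n1,pts in(("top","t0","tj",[(.57,.31,.022),(.57,.08,.022),(.73,.31,.022),(.73,.08,.022),(.52,.485,.055),(.51,.255,.055),(.365,.49,.055),(.36,.25,.055)]),("side","s0","sj",[(.58,.31,.022),(.58,.08,.022),(.73,.31,.022),(.73,.08,.022),(.52,.485,.055),(.51,.255,.055),(.365,.49,.055),(.36,.25,.055)])):
  for X in pts:print(c,X,match(c,n0,n1,np.array(X),6))
E
```

```text
[-0.80009471  0.44169358  0.53885411] [ 0.48664447 -0.0050728   0.29514336]
top filter_tab 0.55 [440. 366.] [ 53. 130.] 14.5
top cover_center 0.59 [653. 202.] [168.  60.] 89.5
top tub 0.75 [444. 373.] [245. 162.] 85.3
top tray 0.72 [656. 194.] [238. 159.] 88.0
top bar_grip 0.62 [220. 395.] [193.  29.] 71.4
top bar_grip 0.61 [462.  11.] [113.  29.] 89.5
side filter_tab 0.69 [438. 375.] [ 52. 137.] 15.2
side filter_tab 0.33 [ 598. -213.] [181. 407.] 16.0
side cover_center 0.78 [650. 204.] [157.  70.] 84.8
side tub 0.73 [442. 376.] [247. 173.] 85.3
side tray 0.82 [654. 193.] [245. 172.] 88.2
side bar_grip 0.76 [464.  47.] [ 31. 200.] 2.6
side bar_grip 0.54 [204. 343.] [94. 19.] 69.7
filter_tab (array([0.45065021, 0.37631378, 0.07031938]), np.float64(0.0036821880039811326)) 0.58 0.64
cover_center (array([0.64691889, 0.20829154, 0.02533151]), np.float64(0.0002694469597827241)) 0.89 0.67
cover_tongue (array([ 0.66814806,  0.10881321, -0.00385796]), np.float64(0.012353877247834698)) 0.93 0.77
cover_lip (array([0.65166839, 0.2752756 , 0.02437423]), np.float64(0.004017171284005322)) 0.94 0.9

[... 242 characters left out ...]
, 0.49, 0.055) ((0, 0), 0.99)
top (0.36, 0.25, 0.055) ((0, 0), 0.99)
side (0.58, 0.31, 0.022) ((0, 0), 1.0)
side (0.58, 0.08, 0.022) ((0, 0), 1.0)
side (0.73, 0.31, 0.022) ((0, 0), 1.0)
side (0.73, 0.08, 0.022) ((0, 0), 1.0)
side (0.52, 0.485, 0.055) ((0, 0), 1.0)
side (0.51, 0.255, 0.055) ((0, 0), 1.0)Traceback (most recent call last):
  File "<stdin>", line 14, in <module>
  File "cov.py", line 8, in match
    m=cv2.matchTemplate(s,t,cv2.TM_CCOEFF_NORMED);_,sc,_,l=cv2.minMaxLoc(m)
cv2.error: OpenCV(4.12.0) /io/opencv/modules/imgproc/src/templmatch.cpp:587: error: (-215:Assertion failed) corr.rows <= img.rows + templ.rows - 1 && corr.cols <= img.cols + templ.cols - 1 in function 'crossCorr'
```

```bash
python3 -c "
from workcell import *
print(finish_job())"
```

```text
the job is handed in; nothing more can be done
None
```

I pried the cover free, laid the bar back on the bench, set the cover in the steel tray and put the filter in the plastic tub, then handed the job in at about 31 s (no verdict came back); final camera checks show the tray and tub unmoved, but the cover lies upright on its snap leg, so it slopes by an estimated 8° rather than lying dead level.

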